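# Unlock, tip out and right a parts pot

## Task

Take the flat screwdriver (rectangular handle) from the rack and, with its blade in the slot, turn the lock beside the tipping pot anticlockwise a quarter turn until it is fully open, then stand the screwdriver back in its empty rack hole. After that tip the pot by its crank peg so that all three turned parts end up in the catch tray, and swing the pot fully upright again, leaving the lock open and the scriber and other things on the bench alone.

Things in the scene. Friction and masses are not known exactly. Their poses are not given: they have to be found in the camera images.
- station: Fixed station: dark base plate 250 mm (x) by 400 mm (y); two posts, 188 mm high, at its x = -94 and +94 mm carry a tipping pot over a catch tray; a 125 mm pillar at its y = +150 mm carries a slotted lock. Origin: on the worktop under the pot's centre; x away from the robot (yaw within 0.25 rad), y left, z up.
- trunnion (a point): Centre of the pot's tipping axis, 165 mm above the worktop; the axis runs along the station's x. The steel pot (open top, 140 mm across the rim, 90 mm at the base, 80 mm high) has its base 45 mm below and its rim 35 mm above this point; its mouth tips to the station's -y side.
- pot (a joint): Tipping angle in rad: 0 = upright (stop), grows as the mouth goes to the station's -y side, stop at 2.2 (mouth obliquely down; the parts slide out above about 1.9). Friction holds it where it is left. While the lock is shut its tongue catches a lug of the pot, which then tilts less than 0.1. Moving the peg takes about 2 to 8 N.
- crank_peg (a point): Middle of the free 50 mm of the pot's crank peg, a level rod towards the robot (station's -x) in a freely rolling black sleeve 16 mm thick, clear on both sides; 145 mm to station -x of the trunnion. At pot angle a it is y = 78 cos a - 45 sin a, z = 78 sin a + 45 cos a mm from the axis. Push it along this arc with a finger beside it, reaching 20 mm below its centre, or two fingers loosely astride.
- lock_rotor (a joint): Angle of the slotted lock in rad: 0 = shut, grows anticlockwise seen from above, stop at 1.571 = open (a quarter turn). It starts between 0 and 0.2, turns about the vertical with 0.06 N m of friction and stays where it is left. Overturn the screwdriver by up to 0.2 rad to take up its play in the slot.
- lock_slot (a point): Centre of the slot's mouth in the top face of the lock's square 44 mm steel head, 145 mm above the worktop. The slot is 27 mm long by 7.5 mm wide and 12 mm deep, closed at its ends, its long way along this point's y axis (it turns with the lock, as does the tongue, which points along -y, 80 mm long, below the head).
- driver_handle (a point): Centre of the flat screwdriver's handle; it stands blade down in one of the rack's two holes. Handle black, in plan 26 mm (this point's x) by 36 mm (y), 70 mm high. A 42 mm round collar, its underside 41 mm below this point, rests on the rack plate; the blade's tip is 96 mm below, blade 4 mm thick (x), 18 mm wide (y). 0.16 kg, z up.
- driver_tip (a point): Middle of the end of the screwdriver's blade, 96 mm below the handle's centre; same axes.
- scriber_handle (a point): Middle of the handle of the other tool in the rack, a scriber with a round waisted black handle 22 to 30 mm thick over a 40 mm collar (130 mm long in all); not needed, stays where it is.
- rack_hole_a (a point): Centre of a rack hole, at the top face of the rack plate, 75 mm above the worktop. Two square holes, 28 mm wide, 90 mm apart along the rack's y; plate 70 by 170 mm, 8 mm thick, on two end cheeks. A tool stands on its collar; the screwdriver's handle centre is then 41 mm above this point.
- rack_hole_b (a point): Centre of the rack's second hole, like the first, 90 mm from it along the rack's +y.
- tray_centre (a point): Centre of the floor of the open catch tray under the pot, 13 mm above the worktop; inside 155 mm along its x (station's x), 245 mm along its y, walls 32 mm above this floor.
- ring_part_centre (a point): Centre of a part that starts in the pot: plain turned steel ring, 52 mm outside, 18 mm thick.
- flange_part_centre (a point): Centre of a part that starts in the pot: turned steel flange with a hub, 57 mm outside, 24 mm thick.
- small_ring_part_centre (a point): Centre of a part that starts in the pot: plain turned steel ring, 39 mm outside, 14 mm thick.
- casting: Bystander: metal casting on a round weight, 197 mm high; origin at its underside. To be left alone.
Things that resemble listed ones, but are neither listed nor needed, are in the scene too. What is shaped like the part that bears driver_handle but orange is not meant. There is more than one size of the part that bears flange_part_centre; the job needs the larger.

How it is judged (in metres and radians):
On the way, in this order (a step that is already met when the one before it is completed fails the run):
1. the screwdriver is lifted out of the rack (height (world z) of driver_tip above 0.085 m), for 0.1 s.
2. the lock is turned open, a quarter turn, by the screwdriver's blade in its slot (value of joint lock_rotor above 1.38 rad and horizontal distance between driver_tip and lock_slot below 0.012 m and distance between driver_tip and lock_slot below 0.018 m), for 0.1 s.
3. the screwdriver stands in a rack hole again, let go (((horizontal distance between driver_handle and rack_hole_a below 0.012 m and height (world z) of driver_handle below 0.124 m and angle between driver_handle's own z axis and vertical below 0.12 rad) or (horizontal distance between driver_handle and rack_hole_b below 0.012 m and height (world z) of driver_handle below 0.124 m and angle between driver_handle's own z axis and vertical below 0.12 rad)) and contact force between the fingers and driver below 0.1 N), for 0.2 s.
4. the pot is tipped and all three parts lie in the tray (value of joint pot above 1.3 rad and z of each of ring_part_centre, flange_part_centre, small_ring_part_centre in the frame of tray_centre below 0.05 m and x of ring_part_centre in the frame of tray_centre between -0.078 and 0.078 m and y of ring_part_centre in the frame of tray_centre between -0.123 and 0.123 m and x of flange_part_centre in the frame of tray_centre between -0.078 and 0.078 m and y of flange_part_centre in the frame of tray_centre between -0.123 and 0.123 m and x of small_ring_part_centre in the frame of tray_centre between -0.078 and 0.078 m and y of small_ring_part_centre in the frame of tray_centre between -0.123 and 0.123 m), for 0.2 s.
At the end, for the whole second after the job is handed in: Pot upright (below 0.12 rad), lock open (above 1.38 rad), both rings and the flange inside the catch tray (centres within its walls, under 50 mm above its floor), screwdriver upright in a rack hole (within 12 mm of its centre, 0.12 rad of vertical, collar down) (value of joint pot below 0.12 rad and value of joint lock_rotor above 1.38 rad and ((horizontal distance between driver_handle and rack_hole_a below 0.012 m and height (world z) of driver_handle below 0.124 m and angle between driver_handle's own z axis and vertical below 0.12 rad) or (horizontal distance between driver_handle and rack_hole_b below 0.012 m and height (world z) of driver_handle below 0.124 m and angle between driver_handle's own z axis and vertical below 0.12 rad)) and z of each of ring_part_centre, flange_part_centre, small_ring_part_centre in the frame of tray_centre below 0.05 m and x of ring_part_centre in the frame of tray_centre between -0.078 and 0.078 m and y of ring_part_centre in the frame of tray_centre between -0.123 and 0.123 m and x of flange_part_centre in the frame of tray_centre between -0.078 and 0.078 m and y of flange_part_centre in the frame of tray_centre between -0.123 and 0.123 m and x of small_ring_part_centre in the frame of tray_centre between -0.078 and 0.078 m and y of small_ring_part_centre in the frame of tray_centre between -0.123 and 0.123 m); the robot touches nothing.
It fails at once if the casting is moved more than 30 mm or tipped (distance of casting from where it was at the start of the episode above 0.03 m or angle between casting's own z axis and vertical above 0.5 rad).
It fails at once if the scriber is taken from its hole (distance of scriber_handle from where it was at the start of the episode above 0.03 m).
It fails at once if the fingers turn the lock (contact force between the fingers and lock_rotor above 3 N).
It also fails if it takes over 72 s, if anything falls off the work surface, if the arm or the gripper's body presses on something with over 40 N, if the wrist force passes 120 N, or if a joint passes its speed limit or range.

## Robot

A 6-joint arm with a two-finger parallel gripper is mounted at the origin on a cart in front of the work surface, level with it; the furniture and walls round the work are solid. World frame = base frame: x ahead of the robot, y to its left, z up, the work surface at z = 0. Lengths are in mm, angles in rad, forces in N, time in s.
With the tool pointing down it reaches from about 300 to 875 mm from the base axis. Payload 6.4 kg.
Tool frame: the origin (TCP) lies at the very end of the fingers, on their centre line; the grasp point (between the pads) lies 19 mm behind it; y points along the fingers, x is the direction in which the jaws open and shut, and the axes are right-handed (so a half turn about y gives the same grasp; the last joint's range is limited). The gripper opens to 88 mm and grips with 3 to 60 N. Pads are 18 mm wide; open, the fingers measure 123 mm over their backs; the gripper's body (75 mm by 187 mm) begins 45 mm behind the grasp point.
Start: joints at [1.076, 0.181, 1.607, -0, 1.354, -0.206], TCP at [163.749, 551.205, 238.714] pointing down, gripper open.
Joint ranges: [-2.99, 2.99], [-0.89, 2.07], [0.3, 2.58], [-1.14, 4.28], [0, 2.63], [-3.12, 3.12]. Speed limits (rad/s): [2.57, 2.57, 3.01, 3.14, 3.14, 3.14].

## Interface

Orientations are given as a unit quaternion [x, y, z, w].
In Python, from bench import get_state, capture, close_job, look_for, tip_of gives the robot as it stands.
- The arm moves only by the tool servo_tool, never from a script. Its arguments are lists of equal length, an entry for each row: "travel": the shift along the world's x, y, z in cm, a list of three; "twist": the turn, a rotation vector about the world's x, y, z in degrees, a list of three. In form: {"travel": [[x, y, z], ...], "twist": [[wx, wy, wz], ...]}. A call has 1 to 12 rows; each row shifts and turns the commanded pose from where the row before left it; what a row does not reach is not made up. A row lasts 1/12 s, in which the tool goes at most 41.7 mm and 7.16 degrees, less where a joint would pass 70% of its speed; a pose out of reach is approached as far as the arm can. A call with a gripper value outside its range is refused whole. "claw" is the closure, from 0 (fully open) to 1 (shut), set as the call begins (left out, the last holds). The fingers move at their own pace and stop on an object; "squeeze" is the grip in N (left out, the last holds). Time passes only in rows, so rows that do not move let the fingers close. It gives the time, the measured TCP pose, the force and the opening at its end, in the units of the state.
- get_state(): the state, without advancing time (a new reading comes with each control period).
- capture(name): name is "scene" or "top" or "wrist"; returns a dict with "color" (420x560x3 uint8, red, green, blue), "depth" (420x560 float32, mm along the optical axis (not along the pixel's ray), 0 where there is no reading), "fov_y" (degrees; the focal length in pixels is half the picture's height over the tangent of half this angle, whatever the lens; pixels are square), "cx", "cy" (the principal point, pixels), "position" and "attitude" of the camera in the world. Camera axes: x right, y down, z forward; pixel columns grow to the right and rows downward; lengths in mm; the calibration is good to about 2 mm. A picture is of the moment at which its call begins.
- close_job(): hands the job in, once; it reports no verdict.
Trained networks look in the newest picture that a camera, given by its name, has taken for a name from the list of things; names that differ only in an ending like _2 or _b are one class to them, and where a whole thing is asked for, a point or a joint stands for the part that bears it (a point fixed in the world has none). Each returns a list of dicts, best first, with "score" (0 to 1); they miss things now and then, are a little off and sometimes report something else, mostly with a low value. They report only what shows in the picture. A call takes as long as a camera call. They do not tell look-alikes from the thing itself.
- look_for(camera, label): "location" ([column, row] in pixels, amid what is visible of it).
- tip_of(camera, label): "location" ([column, row] in pixels: a listed point, or the origin of a listed thing).
The state is a dict: "time_s": time; "joint_positions": joint angles; "joint_vel": joint speeds; "joint_efforts": joint torques, N m; "ee_pos": TCP position; "tcp_rot": TCP orientation; "contact_force": force on the tool from outside, world axes, zero at the start; "wrist_torque": the same for the moment, N m; "opening": finger opening in mm.
Only numpy, scipy, OpenCV 4.12 (cv2) and the standard library are available. Lean on these libraries where they do the work, as an engineer would, in place of code of your own. Each camera call takes 0.05 s, during which the arm holds its last target.

## Working session

There is one attempt and no reset: what is moved stays moved. The work goes in short steps, Python scripts to look and compute and a tool call to move; the robot and the scene stay as the last step left them, time stands still between calls to the robot, and variables do not carry over. Pictures are saved under pics/ and viewed, and the job is handed in when it is done.

Besides the shell and the picture viewer there is one more tool, called after "Request:" in YAML: its name, and indented under it one key for each argument. servo_tool: Moves the arm, as the interface text tells. Its arguments: {"type":"object","properties":{"travel":{"type":"array","items":{"type":"array","items":{"type":"number"}}},"twist":{"type":"array","items":{"type":"array","items":{"type":"number"}}},"claw":{"type":"number"},"squeeze":{"type":"number"}},"required":["travel","twist"]}

```bash
mkdir -p pics; ls; cat > h.py <<'E'
import numpy as np, cv2
from bench import get_state, capture, close_job, look_for, tip_of
from scipy.spatial.transform import Rotation as R
def rot(c):
    a=np.array(c["attitude"],float)
    return a if a.shape==(3,3) else R.from_quat(a).as_matrix()
def f(c): return c["color"].shape[0]/2/np.tan(np.radians(c["fov_y"])/2)
def px(c,u,v,d=None,z=None):
    """world pos of pixel: by depth d (or measured) or at world height z"""
    r=np.array([(u-c["cx"])/f(c),(v-c["cy"])/f(c),1.0]); p=np.array(c["position"],float); w=rot(c)@r
    if z is not None: return p+w*(z-p[2])/w[2]
    if d is None:
        q=c["depth"][int(v)-1:int(v)+2,int(u)-1:int(u)+2]; d=np.median(q[q>0]) if (q>0).any() else np.nan
    return p+w*d
def proj(c,P):
    q=rot(c).T@(np.array(P,float)-np.array(c["position"],float)); return np.array([q[0]/q[2]*f(c)+c["cx"],q[1]/q[2]*f(c)+c["cy"]])
def cloud(c):
    H,W=c["depth"].shape; u,v=np.meshgrid(np.arange(W),np.arange(H)); d=c["depth"]
    r=np.stack([(u-c["cx"])/f(c)*d,(v-c["cy"])/f(c)*d,d],-1)
    P=r@rot(c).T+np.array(c["position"],float); P[d<=0]=np.nan; return P
def save(c,n,box=None,k=1):
    im=c["color"][:,:,::-1]
    if box: im=im[box[1]:box[3],box[0]:box[2]]
    cv2.imwrite("pics/"+n,cv2.resize(im,None,fx=k,fy=k,interpolation=cv2.INTER_CUBIC) if k!=1 else im)
E
python3 - <<'E'
from h import *
s=get_state(); print(s["time_s"],s["ee_pos"],s["tcp_rot"],s["opening"],s["contact_force"])
for n in("scene","top","wrist"):
    c=capture(n); save(c,n+"0.png"); print(n,c["fov_y"],c["cx"],c["cy"],c["position"],c["attitude"])
    for l in ["driver_handle","scriber_handle","lock_slot","crank_peg","rack_hole_a","tray_centre","trunnion","flange_part_centre","ring_part_centre","small_ring_part_centre","casting","station"]:
        for r in tip_of(n,l)[:4]:
            u,v=r["location"]; print(" ",l,round(r["score"],2),np.round([u,v]),np.round(px(c,min(max(u,1),558),min(max(v,1),418))))
E
```

```text
pics
0.0 [163.49344688 550.72745706 237.83897255] [ 0.56700962  0.42228652 -0.4233693  -0.56650915] 88.29066043837953 [0.08693855 1.21240528 0.76455943]
scene 46.87343179912553 279.1797677719975 198.29884786784987 [  36.26788802  593.78267947 1239.73121279] [-0.33837291  0.88363558 -0.30185409  0.11651633]
  driver_handle 0.69 [341. 203.] [435. -95. 215.]
  driver_handle 0.66 [174. 307.] [582. 380. 125.]
  driver_handle 0.55 [215. 331.] [453. 360. 143.]
  scriber_handle 0.74 [237. 307.] [458. 280. 142.]
  lock_slot 0.73 [278. 208.] [583.  -9. 142.]
  crank_peg 0.57 [340. 201.] [441. -94. 217.]
  rack_hole_a 0.96 [241. 316.] [456. 275.  85.]
  rack_hole_a 0.7 [212. 338.] [456. 370. 112.]
  tray_centre 0.64 [317. 194.] [ 591. -205.   14.]
  tray_centre 0.42 [397. 171.] [ 453. -456.   17.]
  trunnion 0.57 [310. 173.] [ 582. -143.  179.]
  flange_part_centre 0.67 [269. 169.] [ 787. -186.    4.]
  flange_part_centre 0.63 [312. 173.] [ 577. -147.  179.]
  flange_part_centre 0.31 [309. 169.] [ 599. -160.  171.]
  ring_part_centre 0.26 [211. 340.] [455. 374. 114.]
  small_ring_part_centre 0.
[... 649 characters left out ...]
96 [175. 254.] [475. 257. 134.]
  rack_hole_a 0.56 [143. 262.] [454. 346. 148.]
  tray_centre 0.81 [327. 216.] [ 591. -189.  126.]
  trunnion 0.63 [317. 219.] [ 581. -153.  181.]
  flange_part_centre 0.66 [317. 219.] [ 579. -152.  181.]
  flange_part_centre 0.55 [325. 159.] [ 786. -195.    4.]
  ring_part_centre 0.29 [314. 218.] [ 585. -143.  179.]
  small_ring_part_centre 0.69 [317. 215.] [ 594. -158.  124.]
  casting 0.7 [410. 262.] [ 454. -456.   46.]
  station 0.71 [311. 219.] [ 581. -139.  149.]
  station 0.33 [319. 216.] [ 593. -164.  124.]
wrist 69.33785252325893 282.9616467766925 207.28004266433032 [ 90.61544458 574.03025655 384.54533042] [0.79247017 0.59140713 0.08906889 0.11956325]
```

View pics/scene0.png

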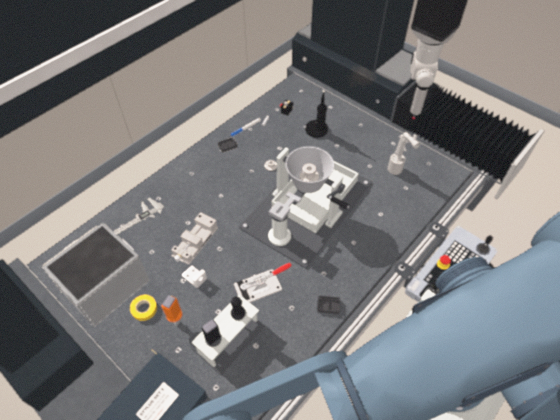

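View pics/top0.png

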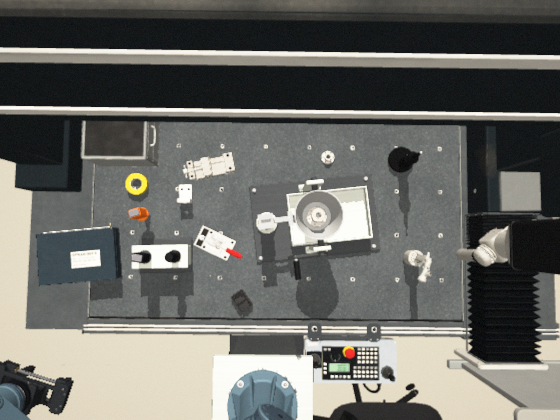

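View pics/wrist0.png

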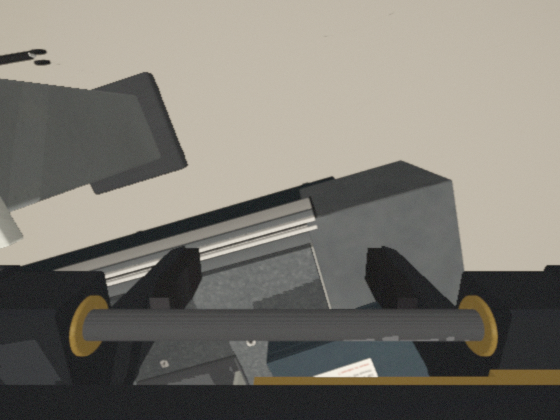

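```bash
python3 - <<'E'
from h import *
c=capture("top"); save(c,"top_rack.png",(100,180,260,290),5); save(c,"top_st.png",(240,160,390,300),5)
P=cloud(c)
def reg(x0,x1,y0,y1,z0,z1):
    m=(P[...,0]>x0)&(P[...,0]<x1)&(P[...,1]>y0)&(P[...,1]<y1)&(P[...,2]>z0)&(P[...,2]<z1)
    q=P[m]; r=cv2.minAreaRect(q[:,:2].astype(np.float32)); return len(q),np.round(r[0]),np.round(r[1]),round(r[2],1),np.round(np.median(q[:,2]))
print("rack",reg(400,520,220,430,60,90))
print("drv",reg(400,520,320,430,135,200))
print("scr",reg(400,520,220,320,110,200))
print("lockhead",reg(540,640,-60,50,130,170))
print("box",reg(350,560,380,700,20,300))
c=capture("scene"); save(c,"sc_rack.png",(140,250,300,370),5); save(c,"sc_st.png",(230,130,380,270),5)
E
```

```text
rack (1037, array([468., 317.]), array([ 70., 171.]), 2.0, np.float64(74.0))
drv (125, array([467., 362.]), array([37., 26.]), 81.7, np.float64(152.0))
scr (87, array([469., 270.]), array([25., 26.]), 89.5, np.float64(146.0))
lockhead (228, array([578., -19.]), array([44., 69.]), 7.9, np.float64(143.0))
box (4301, array([470., 542.]), array([168., 326.]), 5.1, np.float64(50.0))
```

View pics/top_rack.png

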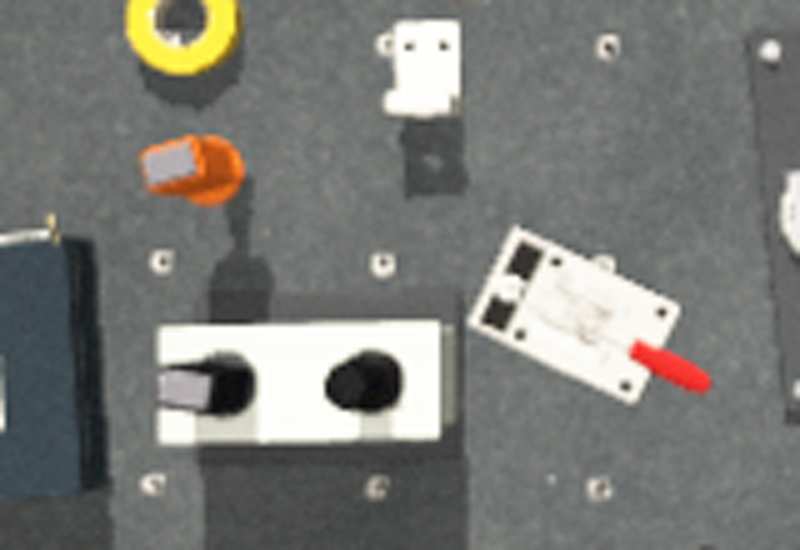

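View pics/sc_rack.png

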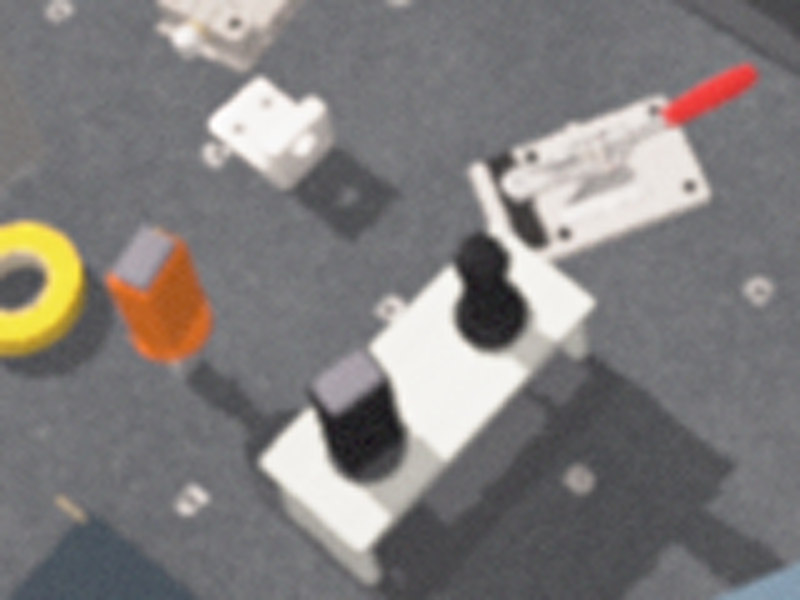

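View pics/top_st.png

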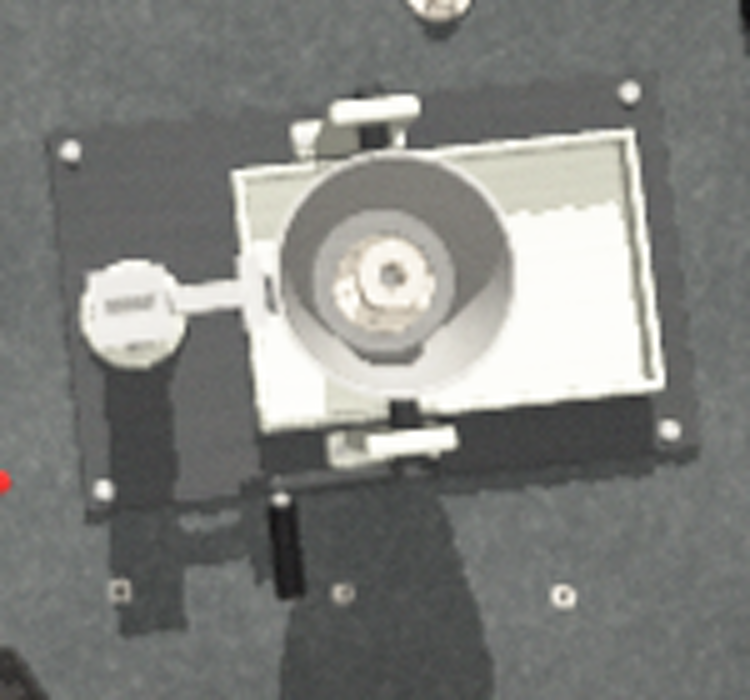

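View pics/sc_st.png

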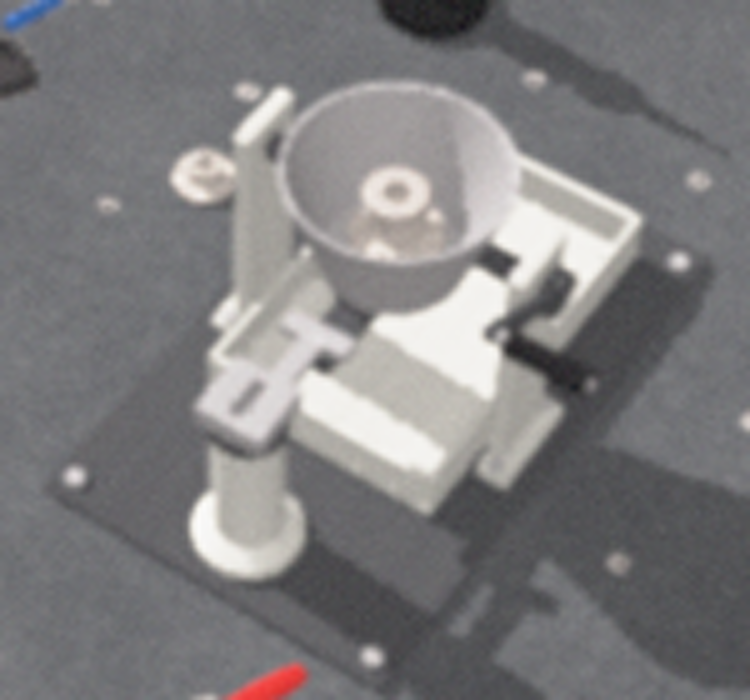

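```bash
python3 - <<'E'
from h import *
s=get_state(); Rt=R.from_quat(s["tcp_rot"]).as_matrix(); print(np.round(Rt,3)); a=np.degrees(np.arctan2(Rt[1,0],Rt[0,0])); print("tool x az",a)
c=capture("wrist"); Rc=rot(c); print(np.round(Rt.T@Rc,3)); p=np.array(c["position"])-s["ee_pos"]; print("cam in tool",Rt.T@p)
c=capture("top"); P=cloud(c)
# driver top rectangle orientation, rack orientation, lock head, plate
for nm,b in dict(rack=(400,520,220,430,66,82),drv=(400,520,320,430,140,170),head=(540,640,-40,50,138,155)).items():
    m=(P[...,0]>b[0])&(P[...,0]<b[1])&(P[...,1]>b[2])&(P[...,1]<b[3])&(P[...,2]>b[4])&(P[...,2]<b[5])
    q=P[m]; r=cv2.boxPoints(cv2.minAreaRect(q[:,:2].astype(np.float32))); print(nm,np.round(r).tolist(),q[:,:2].mean(0),np.median(q[:,2]))
E
```

```text
[[ 0.285 -0.    -0.959]
 [ 0.959 -0.     0.285]
 [-0.    -1.     0.   ]]
tool x az 73.45358020298443
[[ 1.     0.    -0.   ]
 [ 0.    -0.295  0.956]
 [ 0.    -0.956 -0.295]]
cam in tool [   1.0489223 -145.829574    76.5957367]
rack [[431.0, 402.0], [435.0, 231.0], [505.0, 232.0], [501.0, 403.0]] [468.61292813 311.06061477] 74.3062413323554
drv [[451.0, 346.0], [477.0, 341.0], [483.0, 376.0], [458.0, 381.0]] [467.28847535 359.29686606] 152.714957266066
head [[551.0, 11.0], [558.0, -32.0], [601.0, -25.0], [595.0, 18.0]] [576.0739301   -7.15184174] 143.7139055901423
```

Request:
servo_tool:
  travel:
    - [2.5,-2.2,0.8]
    - [2.5,-2.2,0.8]
    - [2.5,-2.2,0.8]
    - [2.5,-2.2,0.8]
    - [2.5,-2.2,0.8]
    - [2.5,-2.2,0.8]
    - [2.5,-2.2,0.8]
    - [2.5,-2.2,0.8]
    - [2.5,-2.2,0.8]
    - [2.5,-2.2,0.8]
    - [2.5,-2.2,0.8]
    - [2.5,-2.2,0.4]
  twist:
    - [0,0,-7]
    - [0,0,-7]
    - [0,0,-7]
    - [0,0,-7]
    - [0,0,-7]
    - [0,0,-7]
    - [0,0,-7]
    - [0,0,-7]
    - [0,0,-7]
    - [0,0,-7]
    - [0,0,-7]
    - [0,0,-7]
  claw: 0

```text
time_s: 3.15
ee_pos: [465.1, 286.0, 332.1]
tcp_rot: [-0.704, 0.067, -0.068, 0.704]
contact_force: [0.3, 0.9, -0.2]
opening: 88.0
```

Request:
servo_tool:
  travel:
    - [0,0,0]
    - [0,0,0]
  twist:
    - [0,0,0]
    - [0,0,0]

```text
time_s: 3.32
ee_pos: [464.8, 286.1, 330.7]
tcp_rot: [-0.704, 0.066, -0.066, 0.704]
contact_force: [0.6, -0.1, 0.6]
opening: 88.1
```

```bash
cat >> h.py <<'E'
def az():
    s=get_state(); M=R.from_quat(s["tcp_rot"]).as_matrix(); return np.degrees(np.arctan2(M[1,0],M[0,0])), M
def info():
    s=get_state(); print("t",round(s["time_s"],2),"tcp",np.round(s["ee_pos"],1),"az",round(az()[0],2),"down",np.round(az()[1][:,1],3),"F",np.round(s["contact_force"],1),"T",np.round(s["wrist_torque"],2),"op",round(s["opening"],1),"q",np.round(s["joint_positions"],2))
E
python3 - <<'E'
from h import *
info(); c=capture("wrist"); save(c,"w1.png"); np.savez("w1.npz",**{k:np.array(v) for k,v in c.items()})
P=cloud(c)
for nm,b in dict(rack=(400,540,220,430,66,82),drv=(400,520,320,430,143,170),scr=(400,520,220,320,120,170)).items():
    m=(P[...,0]>b[0])&(P[...,0]<b[1])&(P[...,1]>b[2])&(P[...,1]<b[3])&(P[...,2]>b[4])&(P[...,2]<b[5])
    q=P[m]; r=cv2.minAreaRect(q[:,:2].astype(np.float32)); print(nm,len(q),np.round(r[0],1),np.round(r[1],1),np.round(cv2.boxPoints(r)).tolist(),np.median(q[:,2]))
for l in ["driver_handle","scriber_handle","rack_hole_a"]:
    for r in tip_of("wrist",l): u,v=r["location"]; print(l,r["score"],np.round([u,v]),px(c,u,v))
E
```

```text
t 3.32 tcp [464.8 286.1 330.7] az -10.67 down [-0.  0. -1.] F [ 0.6 -0.1  0.6] T [-0.01  0.05  0.02] op 88.1 q [0.33 0.05 1.56 0.   1.53 0.52]
rack 5391 [467.4 318.4] [ 70.1 170.4] [[430.0, 403.0], [435.0, 232.0], [505.0, 234.0], [500.0, 405.0]] 74.967304642123
drv 889 [466.1 363.7] [35.9 25.9] [[450.0, 349.0], [476.0, 344.0], [482.0, 379.0], [457.0, 384.0]] 155.22499650545655
scr 505 [469.5 275.2] [26.  27.9] [[451.0, 274.0], [472.0, 256.0], [489.0, 276.0], [467.0, 294.0]] 147.99067418443263
driver_handle 0.91 [380.  72.] [586.11334414 383.74300955 133.41122343]
driver_handle 0.79 [274. 113.] [470.13866747 364.20995564 156.32276226]
scriber_handle 0.79 [290. 188.] [471.89937951 282.56731239 148.4711978 ]
rack_hole_a 0.69 [272. 113.] [468.34373146 364.54846713 155.93285705]
rack_hole_a 0.66 [288. 179.] [470.88392466 284.36693551 107.23507843]
```

View pics/w1.png

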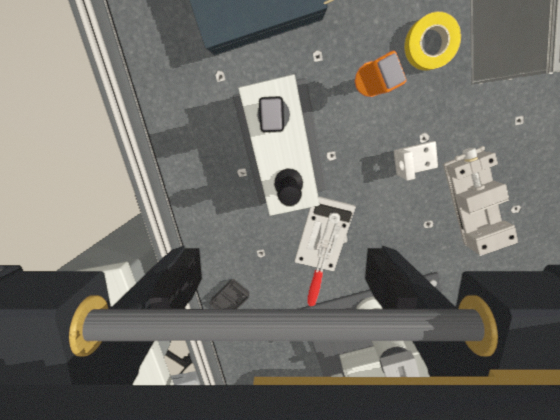

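Request:
servo_tool:
  travel:
    - [0.1,2.6,0]
    - [0,2.6,0]
    - [0,2.5,-1.2]
    - [0,0,-3.1]
    - [0,0,-3.1]
    - [0,0,-3.1]
    - [0,0,-3.1]
    - [0,0,-3.1]
    - [0,0,-3.1]
    - [0,0,-3.1]
    - [0,0,0]
  twist:
    - [0,0,0]
    - [0,0,0]
    - [0,0,0]
    - [0,0,0]
    - [0,0,0]
    - [0,0,0]
    - [0,0,0]
    - [0,0,0]
    - [0,0,0]
    - [0,0,0]
    - [0,0,0]

```text
time_s: 4.43
ee_pos: [459.3, 362.9, 95.1]
tcp_rot: [0.706, -0.068, 0.061, -0.702]
contact_force: [-1.8, -0.6, -0.5]
opening: 88.3
```

Request:
servo_tool:
  travel:
    - [0,0,0]
    - [0,0,0]
    - [0,0,0]
    - [0,0,0]
    - [0,0,0]
    - [0,0,0]
    - [0,0,0]
    - [0,0,0]
  twist:
    - [0,0,0]
    - [0,0,0]
    - [0,0,0]
    - [0,0,0]
    - [0,0,0]
    - [0,0,0]
    - [0,0,0]
    - [0,0,0]
  claw: 1
  squeeze: 40

```text
time_s: 5.1
ee_pos: [464.9, 364.2, 102.0]
tcp_rot: [-0.704, 0.065, -0.065, 0.704]
contact_force: [0.0, 0.5, 0.1]
opening: 37.1
```

```bash
python3 - <<'E'
from h import *
info(); c=capture("wrist"); save(c,"w2.png"); c=capture("scene"); save(c,"s2.png",(140,250,300,370),5)
E
```

```text
t 5.1 tcp [464.9 364.2 102. ] az -10.55 down [ 0.  0. -1.] F [0.  0.5 0.1] T [-0.04  0.1   0.01] op 37.1 q [0.46 0.37 1.67 0.   1.1  0.65]
```

View pics/s2.png

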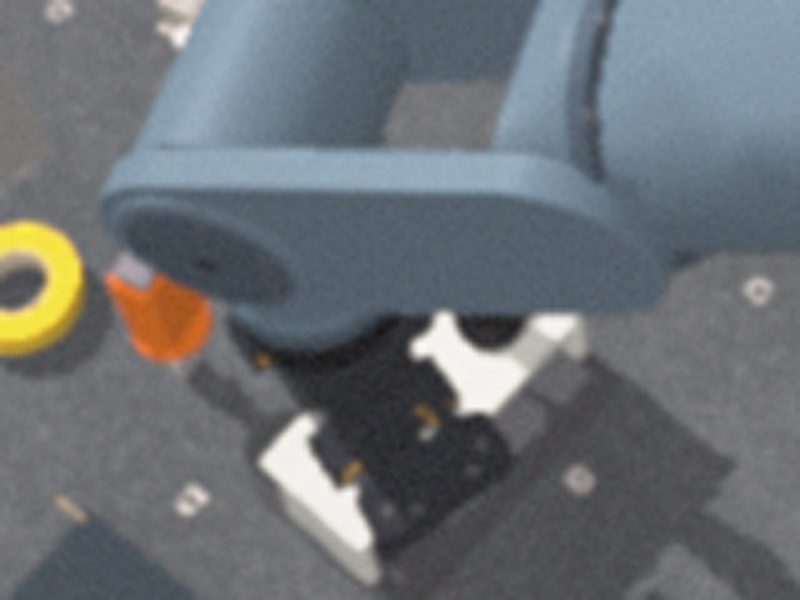

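Request:
servo_tool:
  travel:
    - [0,0,0]
    - [0,0,0]
    - [0,0,0]
    - [0,0,0]
    - [0,0,0]
  twist:
    - [0,0,0]
    - [0,0,0]
    - [0,0,0]
    - [0,0,0]
    - [0,0,0]

```text
time_s: 5.62
ee_pos: [465.0, 364.1, 101.8]
tcp_rot: [0.704, -0.065, 0.065, -0.704]
contact_force: [0.8, -0.9, 0.8]
opening: 25.4
```

```bash
python3 - <<'E'
from h import *
info()
E
```

```text
t 5.62 tcp [465.  364.1 101.8] az -10.55 down [ 0. -0. -1.] F [ 0.8 -0.9  0.8] T [-0.24 -0.09 -0.02] op 25.4 q [ 0.46  0.37  1.67 -0.    1.1   0.65]
```

Request:
servo_tool:
  travel:
    - [0,0,1.5]
    - [0,0,3]
    - [0,0,3.5]
    - [0,0,3.5]
    - [0,0,3.5]
    - [0,0,3.5]
    - [0,0,3.3]
    - [0,0,0]
    - [0,0,0]
  twist:
    - [0,0,0]
    - [0,0,0]
    - [0,0,0]
    - [0,0,0]
    - [0,0,0]
    - [0,0,0]
    - [0,0,0]
    - [0,0,0]
    - [0,0,0]

```text
time_s: 6.37
ee_pos: [465.3, 364.8, 321.6]
tcp_rot: [-0.703, 0.064, -0.066, 0.705]
contact_force: [0.3, -0.3, -2.4]
opening: 25.6
```

Request:
servo_tool:
  travel:
    - [0.5,-2,0]
    - [0.9,-3.5,0]
    - [1,-3.9,0]
    - [1,-3.9,0]
    - [1,-3.9,0]
    - [1,-3.9,0]
    - [1,-3.9,0]
    - [1,-3.9,0]
    - [1,-3.9,0]
    - [1,-3.9,0]
    - [0.9,-3.5,0]
    - [0.5,-2,0]
  twist:
    - [0,0,1]
    - [0,0,2]
    - [0,0,2]
    - [0,0,2]
    - [0,0,2]
    - [0,0,2]
    - [0,0,2]
    - [0,0,2]
    - [0,0,2]
    - [0,0,1]
    - [0,0,1]
    - [0,0,0]

```text
time_s: 7.37
ee_pos: [571.9, -61.3, 316.3]
tcp_rot: [-0.705, -0.05, 0.053, 0.706]
contact_force: [0.1, 0.6, -1.8]
opening: 25.7
```

Request:
servo_tool:
  travel:
    - [0,0,0]
    - [0,0,0]
    - [0,0,0]
    - [0,0,0]
  twist:
    - [0,0,0]
    - [0,0,0]
    - [0,0,0]
    - [0,0,0]

```text
time_s: 7.7
ee_pos: [572.1, -56.3, 318.6]
tcp_rot: [-0.705, -0.052, 0.053, 0.706]
contact_force: [-1.5, 0.5, -2.4]
opening: 25.9
```

```bash
python3 - <<'E'
from h import *
info(); c=capture("wrist"); save(c,"w3.png"); np.savez("w3.npz",**{k:np.array(v) for k,v in c.items()})
for l in ["lock_slot","driver_tip","driver_handle","trunnion","crank_peg"]:
    for r in tip_of("wrist",l): u,v=r["location"]; print(l,round(r["score"],2),np.round([u,v],1),np.round(px(c,u,v),1), np.round(px(c,u,v,z=145),1))
E
```

```text
t 7.7 tcp [572.1 -56.3 318.6] az 8.54 down [-0.002  0.001 -1.   ] F [-1.5  0.5 -2.4] T [-0.07  0.03  0.02] op 25.9 q [-0.3   0.13  1.51  0.    1.51 -0.45]
lock_slot 0.55 [293.4 139.6] [575.4  -4.2 133.4] [574.9  -3.4 145. ]
driver_tip 0.89 [280.5 217.6] [567.9 -37.  297.8] [574.2 -89.4 145. ]
driver_handle 0.73 [284.2 278.7] [570.2 -38.5 363.2] [ 589.8 -164.6  145. ]
crank_peg 0.61 [132.9 226. ] [445.5 -91.4 217.4] [ 411.7 -124.   145. ]
```

View pics/w3.png

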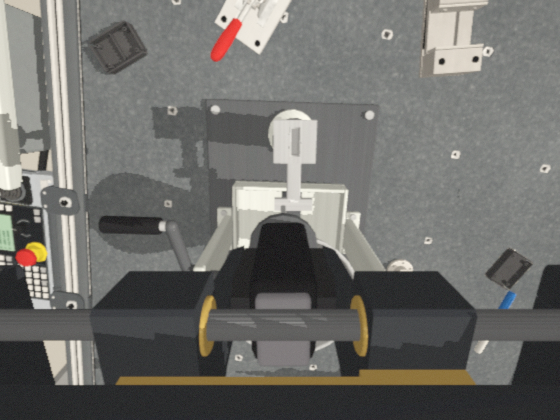

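```bash
python3 - <<'E'
from h import *
c=dict(np.load("w3.npz")); im=c["color"]
cv2.imwrite("pics/w3c.png",cv2.resize(im[110:220,240:350,::-1],None,fx=6,fy=6,interpolation=cv2.INTER_CUBIC))
P=cloud(c); m=(abs(P[...,2]-143)<8)&(P[...,0]>540)&(P[...,0]<610)&(P[...,1]>-30)&(P[...,1]<30)
q=P[m];r=cv2.minAreaRect(q[:,:2].astype(np.float32));print(len(q),r,np.round(cv2.boxPoints(r)).tolist(),np.median(q[:,2]))
g=cv2.cvtColor(im,cv2.COLOR_RGB2GRAY)
sub=g[118:165,272:318]; print(sub[::3,::3])
s=get_state()
for dz in (82,): print("tip proj",proj(c,np.array(s["ee_pos"])-[0,0,dz]))
E
```

```text
1705 ((576.04638671875, -5.626087188720703), (43.79303741455078, 44.14405059814453), 7.920346260070801) [[551.0, 13.0], [557.0, -31.0], [601.0, -24.0], [595.0, 19.0]] 144.85331368812683
[[ 92 190 192 203 216 213 164 160 144 218 245 250 248 130 122 119]
 [176 212 212 215 214 214 212 214 213 212 215 213 212 213 212 163]
 [195 213 213 215 216 217 215 215 214 216 214 213 212 214 214 154]
 [193 214 213 216 215 216 211 211 196 185 214 213 211 214 215 151]
 [187 213 212 216 215 217 208 170 166 164 214 213 210 213 215 141]
 [186 213 213 214 214 215 219 169 166 164 213 213 211 213 215 137]
 [161 211 212 215 214 218 219 168 167 164 214 212 211 214 215 129]
 [160 212 211 215 214 215 221 169 167 168 211 212 212 215 214 131]
 [160 211 211 215 213 216 214 168 164 175 212 211 210 212 215 127]
 [161 212 211 214 213 215 212 169 166 178 211 212 210 214 214 123]
 [120 211 210 214 214 215 213 168 163 178 211 212 211 213 214 123]
 [106 210 210 216 212 216 215 168 165 171 211 211 210 213 214 121]
 [125 211 210 215 211 217 215 157 152 186 210 211 210 215 212 116]
 [123 210 211 214 214 216 214 211 210 212 209 213 210 214 214 118]
 [124 210 211 214 212 215 214 211 213 213 209 210 211 214 213 118]
 [120 164 163 183 181 196 213 213 212 214 180 179 180 182 180 115]]
tip proj [283.53974424 217.42320552]
```

View pics/w3c.png

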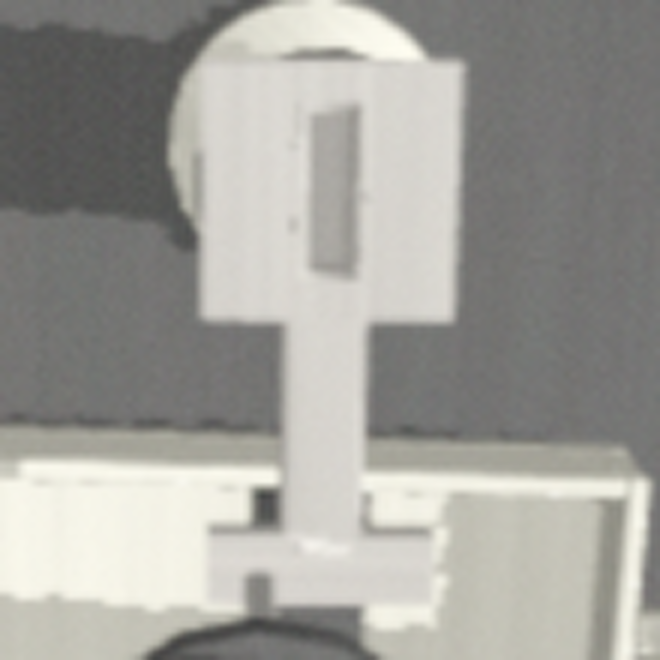

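```bash
python3 - <<'E'
from h import *
c=dict(np.load("w3.npz")); im=c["color"]
cv2.imwrite("pics/w3d.png",cv2.resize(im[205:385,190:380,::-1],None,fx=4,fy=4,interpolation=cv2.INTER_CUBIC)[:600])
print("slot",px(c,295.8,141.7,z=145)); hc=[px(c,240+u/6,110+v/6,z=145) for u,v in((198,60),(467,60),(460,323),(198,323))]; print(np.round(hc,1), np.mean(hc,0))
print("slot cor",[np.round(px(c,240+u/6,110+v/6,z=145),1).tolist() for u,v in((309,114),(361,104),(357,279),(309,268))])
s=get_state(); M=az()[1]; t=np.array(s["ee_pos"])
for n,v in dict(tip=(0,82,0),hb=(0,21,0),top1=(-13,-49,18),top2=(13,-49,18),top3=(-13,-49,-18),bot1=(-13,21,18),bot2=(13,21,18)).items(): print(n,np.round(proj(c,t+M@np.array(v)),1))
g=cv2.cvtColor(im,cv2.COLOR_RGB2GRAY)
for v in (226,235,245,260,280,297,310,330): print(v,g[v,225:345:3])
E
```

```text
slot [577.69473325  -5.09692876 145.        ]
[[551.4  12.7 145. ]
 [596.3  19.5 145. ]
 [603.1 -24.4 145. ]
 [557.6 -31.3 145. ]] [577.10581935  -5.87510432 145.        ]
slot cor [[571.3, 6.8, 145.0], [579.8, 9.7, 145.0], [584.0, -19.5, 145.0], [575.4, -18.9, 145.0]]
tip [283.6 217.4]
hb [283.6 250.7]
top1 [247.4 288.7]
top2 [319.8 288.9]
top3 [250.5 368.9]
bot1 [261.2 222.3]
bot2 [306.  222.4]
226 [154 143 139 187 144 193 197 195 195 194 177  81  62  32  26  29  32  33
  29  34  33  31  29  34  38  27  39 115 115 190 189 192 192 191 191 193
 194 186 144 185]
235 [142 142 140 186 145 194 194 193 189  84  86  80  33  26  33  28  27  28
  23  30  28  30  21  35  30  30  32  59 118 117 144 194 193 192 191 192
 192 172 143 185]
245 [142 145 156 186 192 233 206 242 168  84  87  36  24  28  27  29  33  30
  30  34  29  34  36  31  24  33  30  27  98 115 116 121 128 173 210 199
 192 146 165 167]
260 [ 94  46  45  39  42  42  37  37  36  37  30  29  31  33  28  28  30  34
  33  36  31  28  31  29  30  32  23  34  31  34  38  38  43  36  44  41
  45  45  46 154]
280 [45 41 40 38 41 36 40 41 43 34 29 35 35 36 36 34 32 32 35 33 31 33 33 32
 31 24 31 25 28 35 30 36 37 33 37 40 40 37 40 43]
297 [ 44  45  39  47  44  42  42  38  34  31  58 104 112 112 109 113 111 112
 113 112 113 114 111 110 115 112 113 111  90  37  39  43  45  44  43  45
  45  43  43  42]
310 [76 79 74 76 74 76 73 74 76 74 79 75 78 77 77 76 78 79 76 76 77 78 81 77
 72 80 74 81 76 75 78 72 73 75 74 74 74 77 75 76]
330 [ 97  95  99  98  98  97 100  96  94  98  97  98  99  98  97  98  95  97
  99  96  95  98  98  98 100  97  98  98  99  97  96  97 100  96  99 100
 100  99  98  95]
```

View pics/w3d.png

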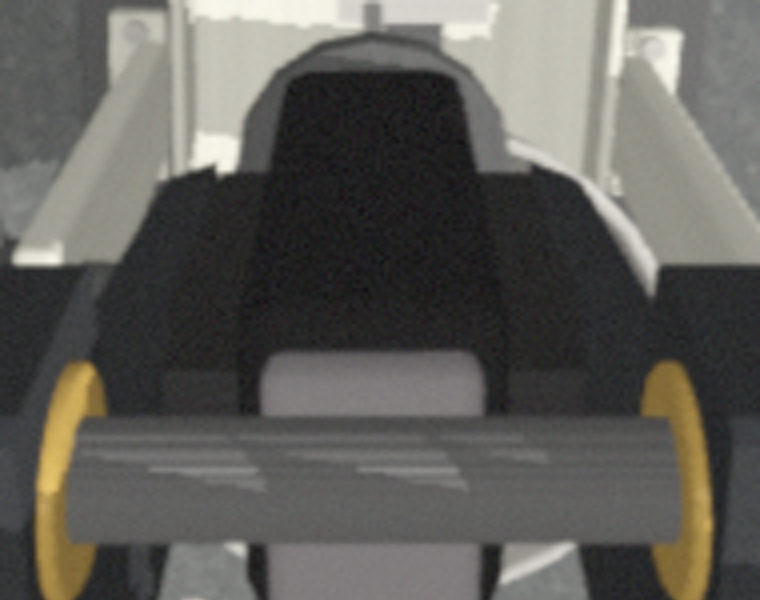

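Request:
servo_tool:
  travel:
    - [0.2,2.0,0]
    - [0.3,3.1,0]
    - [0,0,-2]
    - [0,0,-3]
    - [0,0,-2.6]
    - [0,0,0]
    - [0,0,0]
    - [0,0,0]
    - [0,0,0]
  twist:
    - [0,0,-0.6]
    - [0,0,0]
    - [0,0,0]
    - [0,0,0]
    - [0,0,0]
    - [0,0,0]
    - [0,0,0]
    - [0,0,0]
    - [0,0,0]

```text
time_s: 8.75
ee_pos: [579.0, -7.1, 246.2]
tcp_rot: [0.706, 0.05, -0.047, -0.705]
contact_force: [-0.6, -1.3, -1.0]
opening: 25.8
```

```bash
python3 - <<'E'
from h import *
info(); 
c=capture("top"); save(c,"t4.png",(230,180,310,260),8)
c=capture("scene"); save(c,"s4.png",(240,150,340,250),6)
c=capture("wrist"); save(c,"w4.png")
E
```

```text
t 8.75 tcp [579.   -7.1 246.2] az 7.85 down [ 0.004 -0.001 -1.   ] F [-0.6 -1.3 -1. ] T [-0.11  0.03 -0.04] op 25.8 q [-0.22  0.18  1.59  0.    1.37 -0.35]
```

View pics/s4.png

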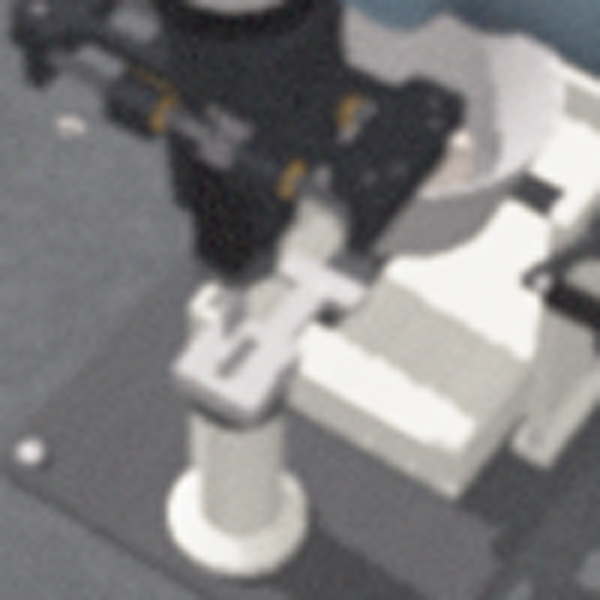

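View pics/w4.png

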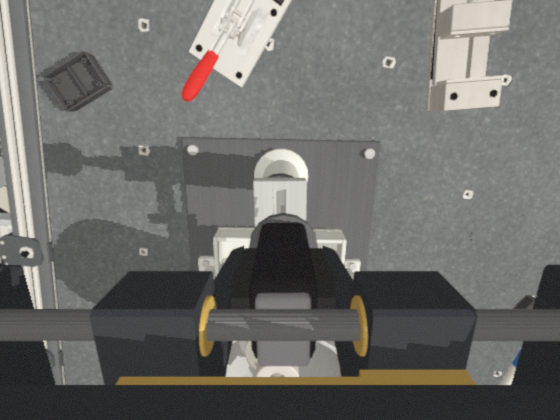

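Request:
servo_tool:
  travel:
    - [0,0,0]
    - [0,0,0]
    - [0,0,0]
  twist:
    - [0,0,0]
    - [0,0,0]
    - [0,0,0]

```text
time_s: 9.15
ee_pos: [577.8, -6.9, 244.0]
tcp_rot: [0.705, 0.049, -0.048, -0.705]
contact_force: [-0.7, -1.0, -1.8]
opening: 25.3
```

```bash
python3 - <<'E'
from h import *
info(); 
c=capture("wrist"); np.savez("w5.npz",**{k:np.array(v) for k,v in c.items()}); save(c,"w5.png",(230,130,340,230),6)
P=cloud(c); s=get_state(); M=az()[1]; t=np.array(s["ee_pos"])
m=(abs(P[...,2]-145)<5)&(P[...,0]>540)&(P[...,0]<610)&(P[...,1]>0)&(P[...,1]<30)
q=(P[m]-t)@M; print("head tool-x range",q[:,0].min(),q[:,0].max(),np.median(P[m][:,2]), q[:,2].max())
g=cv2.cvtColor(c["color"],cv2.COLOR_RGB2GRAY)
for v in (184,188,192,196,200,204,208): print(v,g[v,246:314:2])
for v in (184,192,200,208):
  for u in (253,307): print(v,u,np.round((px(c,u,v,z=145)-t)@M,1))
print(np.round(proj(c,t+M@np.array([0,80,0])),1))
E
```

```text
t 9.15 tcp [577.8  -6.9 244. ] az 7.85 down [ 0. -0. -1.] F [-0.7 -1.  -1.8] T [-0.04  0.01 -0.  ] op 25.3 q [-0.22  0.18  1.59  0.    1.36 -0.35]
head tool-x range -23.677871980356425 20.502967103588063 144.90659390398247 23.900108051137423
184 [ 85  83  85  84 138 207 210 208 207 211 212 210 214 211 210 213 213 207
 211 209 209 214 211 208 208 208 208 208 210 211 210 164 115 113]
188 [ 83  81  84  85 133 207 209 208 206 211 211 211 212 212 209 211 212 209
 209 211 209 214 211 207 208 210 206 209 210 210 212 162 115 115]
192 [116 112 113 116 137 207 210 210 208 211 212 210 214 213 208 215 171 168
 168 163 156 203 210 207 210 208 207 209 210 210 211 164 117 119]
196 [113 113 112 115 126 206 210 209 207 209 212 209 212 212 192 214 167 164
 165 161 159 203 210 207 209 207 207 209 209 211 210 160 116 115]
200 [114 112 110 114 118 161 192 207 206 209 212 209 212 213 202 218 164 165
 167 163 157 202 210 206 207 207 208 209 210 211 210 150 118 112]
204 [114 110 113 115 116 158 197 201 205 209 212 210 211 212 211 217 163 164
 160 160 157 201 209 207 207 206 207 209 209 211 210 152 115 114]
208 [113 112 114 114 116 156 163 190 208 208 211 209 212 210 209 220 163 150
 130 133 161 201 209 208 208 208 206 210 210 211 209 145 115 113]
184 253 [-24.5  98.9  21.8]
184 307 [20.1 98.9 21.8]
192 253 [-24.7  98.9  15. ]
192 307 [20.2 98.9 15. ]
200 253 [-24.9  98.9   8.1]
200 307 [20.4 98.9  8.1]
208 253 [-25.1  98.9   1.1]
208 307 [20.5 98.9  1.1]
[282.7 216.5]
```

View pics/w5.png

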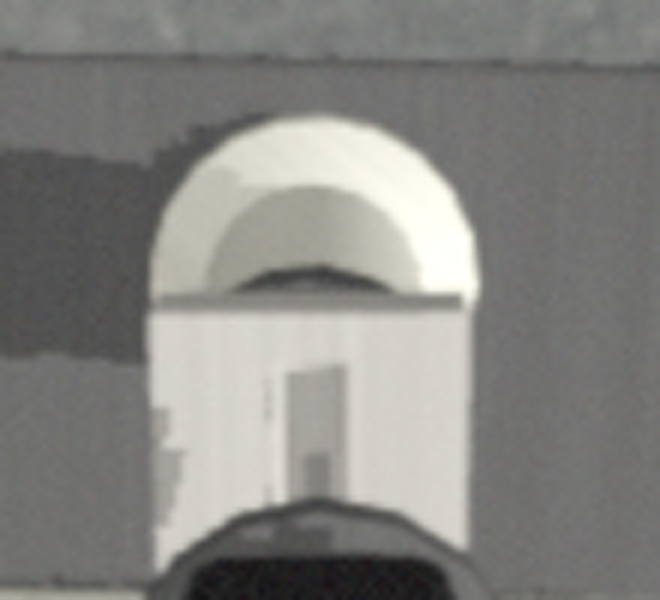

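Request:
servo_tool:
  travel:
    - [-0.13,0.21,0]
    - [0,0,-0.5]
    - [0,0,-0.5]
    - [0,0,0]
    - [0,0,-0.4]
    - [0,0,-0.3]
    - [0,0,-0.3]
    - [0,0,0]
    - [0,0,0]
  twist:
    - [0,0,0]
    - [0,0,0]
    - [0,0,0]
    - [0,0,0]
    - [0,0,0]
    - [0,0,0]
    - [0,0,0]
    - [0,0,0]
    - [0,0,0]

```text
time_s: 9.95
ee_pos: [576.3, -4.7, 223.4]
tcp_rot: [-0.705, -0.048, 0.049, 0.706]
contact_force: [0.3, 0.2, -2.5]
opening: 25.8
```

```bash
python3 - <<'E'
from h import *
info()
E
```

```text
t 9.95 tcp [576.3  -4.7 223.4] az 7.85 down [-0.001  0.    -1.   ] F [ 0.3  0.2 -2.5] T [-0.04  0.03  0.04] op 25.8 q [-0.21  0.2   1.62  0.    1.33 -0.35]
```

Request:
servo_tool:
  travel:
    - [0,0,-0.3]
    - [0,0,-0.3]
    - [0,0,0]
    - [0,0,0]
  twist:
    - [0,0,0]
    - [0,0,0]
    - [0,0,0]
    - [0,0,0]

```text
time_s: 10.28
ee_pos: [576.3, -4.7, 217.4]
tcp_rot: [-0.705, -0.048, 0.049, 0.706]
contact_force: [-0.1, -0.7, -1.9]
opening: 25.4
```

```bash
python3 - <<'E'
from h import *
info(); c=capture("scene"); save(c,"s6.png",(240,150,340,250),6)
E
```

```text
t 10.28 tcp [576.3  -4.7 217.4] az 7.85 down [-0.001  0.    -1.   ] F [-0.1 -0.7 -1.9] T [-0.08 -0.01 -0.01] op 25.4 q [-0.21  0.2   1.62  0.    1.31 -0.35]
```

View pics/s6.png

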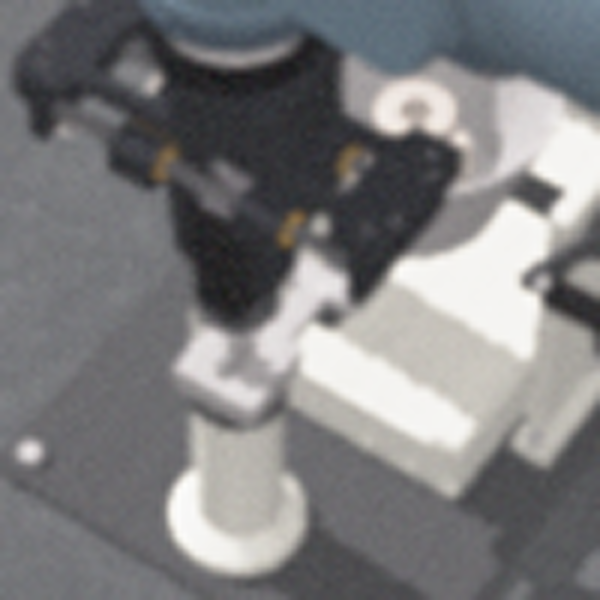

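Request:
servo_tool:
  travel:
    - [0,0,0]
    - [0,0,0]
    - [0,0,0]
    - [0,0,0]
    - [0,0,0]
    - [0,0,0]
    - [0,0,0]
    - [0,0,0]
    - [0,0,0]
    - [0,0,0]
    - [0,0,0]
    - [0,0,0]
  twist:
    - [0,0,3]
    - [0,0,6]
    - [0,0,6]
    - [0,0,6]
    - [0,0,6]
    - [0,0,6]
    - [0,0,6]
    - [0,0,6]
    - [0,0,6]
    - [0,0,6]
    - [0,0,6]
    - [0,0,6]

```text
time_s: 11.33
ee_pos: [575.7, -5.6, 217.8]
tcp_rot: [0.553, 0.44, -0.442, -0.553]
contact_force: [-2.5, -3.8, -0.4]
opening: 25.7
```

```bash
python3 - <<'E'
from h import *
info()
E
```

```text
t 11.33 tcp [575.7  -5.6 217.8] az 77.14 down [-0.002 -0.002 -1.   ] F [-2.5 -3.8 -0.4] T [-0.77  0.81 -0.06] op 25.7 q [-0.21  0.2   1.62 -0.    1.32 -1.56]
```

Request:
servo_tool:
  travel:
    - [0,0,0]
    - [0,0,0]
    - [0,0,0]
    - [0,0,0]
    - [0,0,0]
    - [0,0,0]
    - [0,0,0]
    - [0,0,0]
    - [0,0,0]
  twist:
    - [0,0,6]
    - [0,0,6]
    - [0,0,6]
    - [0,0,4]
    - [0,0,4]
    - [0,0,3]
    - [0,0,0]
    - [0,0,0]
    - [0,0,0]

```text
time_s: 12.08
ee_pos: [575.8, -6.0, 217.8]
tcp_rot: [-0.426, -0.563, 0.565, 0.426]
contact_force: [-3.5, -4.4, -1.0]
opening: 25.4
```

```bash
python3 - <<'E'
from h import *
info(); c=capture("scene"); save(c,"s7.png",(240,150,340,250),6)
c=capture("top"); save(c,"t7.png",(240,160,390,300),5)
E
```

```text
t 12.08 tcp [575.8  -6.  217.8] az 105.84 down [-0.002 -0.003 -1.   ] F [-3.5 -4.4 -1. ] T [-0.98  0.75 -0.08] op 25.4 q [-0.21  0.2   1.62 -0.    1.32 -2.06]
```

View pics/s7.png

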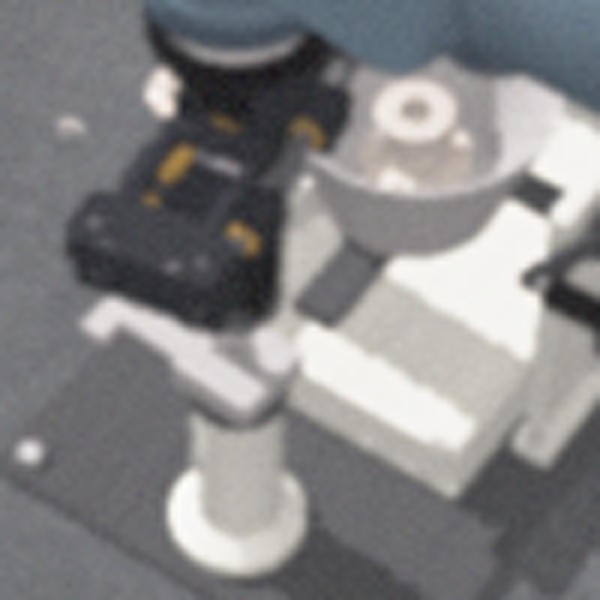

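View pics/t7.png

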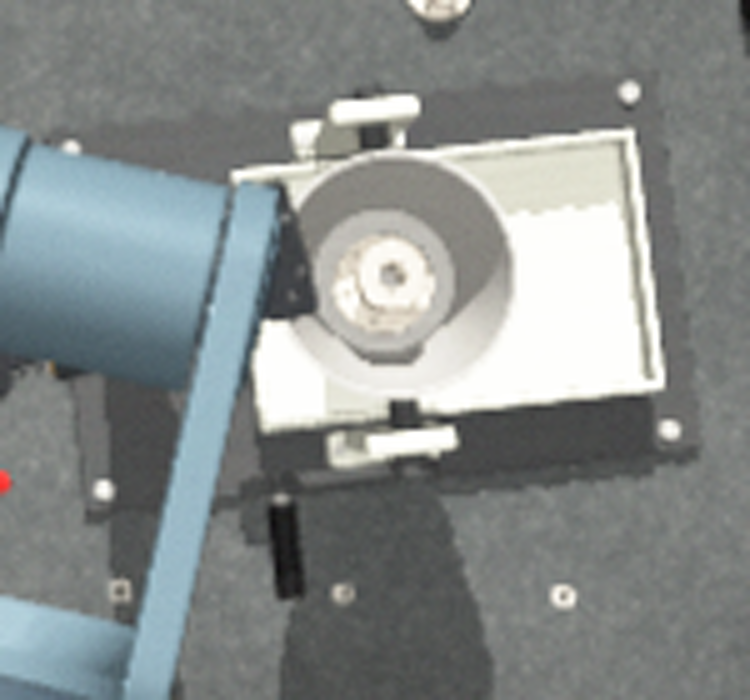

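Request:
servo_tool:
  travel:
    - [0,0,0]
    - [0,0,0]
    - [0,0,0]
    - [0,0,0]
    - [0,0,0]
  twist:
    - [0,0,2]
    - [0,0,2]
    - [0,0,0]
    - [0,0,0]
    - [0,0,0]

```text
time_s: 12.6
ee_pos: [575.8, -6.1, 217.8]
tcp_rot: [-0.406, -0.578, 0.58, 0.406]
contact_force: [-3.4, -4.6, -0.8]
opening: 25.5
```

```bash
python3 - <<'E'
from h import *
info(); c=capture("scene"); P=cloud(c)
m=(P[...,2]>115)&(P[...,2]<150)&(P[...,0]>602)&(P[...,0]<680)&(P[...,1]>-40)&(P[...,1]<50)
q=P[m]; print(len(q)); r=cv2.minAreaRect(q[:,:2].astype(np.float32)); print(np.round(cv2.boxPoints(r),1).tolist())
E
```

```text
t 12.6 tcp [575.8  -6.1 217.8] az 109.84 down [-0.002 -0.003 -1.   ] F [-3.4 -4.6 -0.8] T [-1.04  0.75 -0.07] op 25.5 q [-0.21  0.2   1.62 -0.    1.32 -2.13]
112
[[603.5, 15.100000381469727], [609.2000122070312, -13.100000381469727], [658.9000244140625, -3.0999999046325684], [653.2000122070312, 25.200000762939453]]
```

Request:
servo_tool:
  travel:
    - [0,0,0]
    - [0,0,0]
    - [0,0,0]
    - [0,0,0]
  twist:
    - [0,0,2]
    - [0,0,2]
    - [0,0,0]
    - [0,0,0]

```text
time_s: 12.98
ee_pos: [575.8, -6.2, 217.8]
tcp_rot: [-0.386, -0.591, 0.594, 0.386]
contact_force: [-4.1, -4.3, 0.7]
opening: 25.5
```

```bash
python3 - <<'E'
from h import *
info(); c=capture("scene"); P=cloud(c); save(c,"s8.png",(240,150,340,250),6)
m=(P[...,2]>115)&(P[...,2]<150)&(P[...,0]>602)&(P[...,0]<645)&(P[...,1]>-40)&(P[...,1]<50)
q=P[m]; print(len(q)); 
for x in range(605,645,5):
    k=q[abs(q[:,0]-x)<4]; print(x,k[:,1].min() if len(k) else 0,k[:,1].max() if len(k) else 0)
E
```

```text
t 12.98 tcp [575.8  -6.2 217.8] az 113.81 down [-0.002 -0.003 -1.   ] F [-4.1 -4.3  0.7] T [-1.11  0.79 -0.33] op 25.5 q [-0.22  0.2   1.62 -0.    1.32 -2.2 ]
77
605 -4.395397324994292 2.983532205398319
610 -11.097442700756119 6.551238862960986
615 -11.363641497637673 5.965316883482615
620 -8.027374570906318 5.987720829812247
625 -6.0672947872783425 8.65970503453525
630 -6.524260497410751 10.48062196840283
635 -7.851512000133425 21.09868823857812
640 -8.613057658276375 22.25240633861972
```

View pics/s8.png

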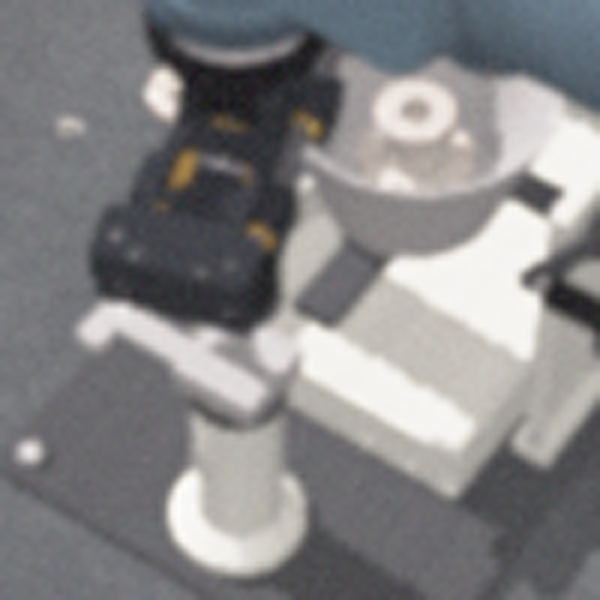

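Request:
servo_tool:
  travel:
    - [0,0,0]
    - [0,0,0]
    - [0,0,0]
    - [0,0,1]
    - [0,0,2]
    - [0,0,3]
    - [0,0,3]
    - [0,0,0]
    - [0,0,0]
  twist:
    - [0,0,-5]
    - [0,0,-5]
    - [0,0,0]
    - [0,0,0]
    - [0,0,0]
    - [0,0,0]
    - [0,0,0]
    - [0,0,0]
    - [0,0,0]

```text
time_s: 13.78
ee_pos: [577.8, -4.6, 310.8]
tcp_rot: [0.437, 0.558, -0.556, -0.434]
contact_force: [0.6, 0.7, -2.8]
opening: 25.4
```

```bash
python3 - <<'E'
from h import *
info(); c=capture("scene"); save(c,"s9.png",(230,130,380,250),5)
E
```

```text
t 13.78 tcp [577.8  -4.6 310.8] az 103.99 down [ 0.006 -0.001 -1.   ] F [ 0.6  0.7 -2.8] T [0.02 0.03 0.05] op 25.4 q [-0.21  0.13  1.52  0.    1.49 -2.03]
```

View pics/s9.png

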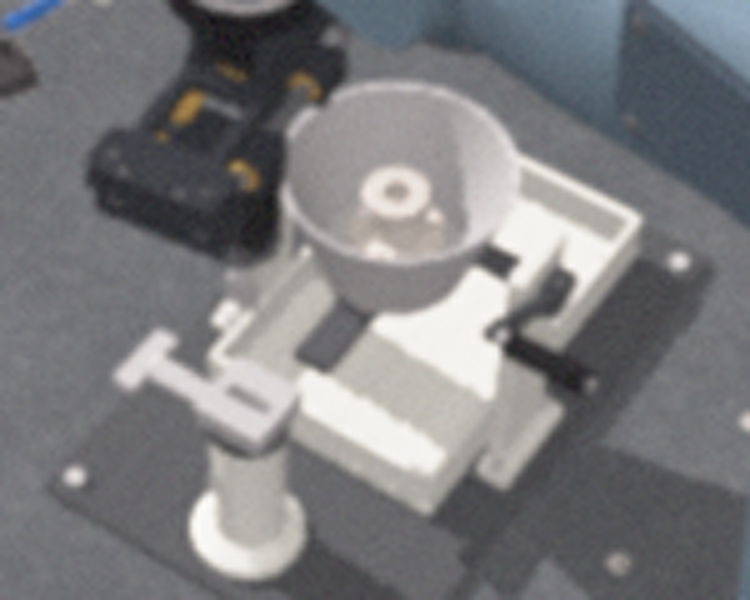

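Request:
servo_tool:
  travel:
    - [-0.4,1,0]
    - [-0.7,2.2,0]
    - [-0.7,2.3,0]
    - [-0.7,2.3,0]
    - [-0.7,2.3,0]
    - [-0.7,2.3,0]
    - [-0.7,2.3,0]
    - [-0.7,2.3,0]
    - [-0.7,2.3,0]
    - [-0.7,2.3,0]
    - [-0.7,2.3,0]
    - [-0.7,2.3,0]
  twist:
    - [0,0,-4]
    - [0,0,-6.8]
    - [0,0,-6.8]
    - [0,0,-6.8]
    - [0,0,-6.8]
    - [0,0,-6.8]
    - [0,0,-6.8]
    - [0,0,-6.8]
    - [0,0,-6.8]
    - [0,0,-6.8]
    - [0,0,-6.8]
    - [0,0,-6.8]

```text
time_s: 14.83
ee_pos: [493.9, 258.3, 305.6]
tcp_rot: [-0.691, -0.151, 0.153, 0.691]
contact_force: [0.1, 0.4, -1.4]
opening: 26.1
```

Request:
servo_tool:
  travel:
    - [-0.7,2.3,0]
    - [-0.7,2.3,0]
    - [-0.7,2.3,0]
    - [-0.7,2.3,0]
    - [-0.4,1.6,0]
    - [0,0,0]
    - [0,0,0]
    - [0,0,0]
    - [0,0,0]
  twist:
    - [0,0,-6.8]
    - [0,0,-6.8]
    - [0,0,-6.8]
    - [0,0,-6.8]
    - [0,0,-8.4]
    - [0,0,0]
    - [0,0,0]
    - [0,0,0]
    - [0,0,0]

```text
time_s: 15.58
ee_pos: [463.5, 364.4, 306.9]
tcp_rot: [0.705, -0.057, 0.057, -0.704]
contact_force: [-0.8, -0.2, -2.0]
opening: 25.7
```

```bash
python3 - <<'E'
from h import *
info(); c=capture("wrist"); save(c,"w10.png")
c=capture("top"); P=cloud(c)
m=(P[...,2]>138)&(P[...,2]<152)&(P[...,0]>540)&(P[...,0]<605)&(P[...,1]>-40)&(P[...,1]<40)
q=P[m]; r=cv2.minAreaRect(q[:,:2].astype(np.float32)); print("head",len(q),r)
m=(P[...,2]>5)&(P[...,2]<20)&(P[...,0]>400)&(P[...,0]<750)&(P[...,1]>-400)&(P[...,1]<90)
q=P[m]; r=cv2.minAreaRect(q[:,:2].astype(np.float32)); print("plate",len(q),r)
save(c,"t10.png",(240,160,390,300),5)
E
```

```text
t 15.58 tcp [463.5 364.4 306.9] az -9.23 down [-0.001 -0.001 -1.   ] F [-0.8 -0.2 -2. ] T [-0.08  0.09 -0.06] op 25.7 q [ 0.47  0.17  1.49 -0.    1.49  0.63]
head 199 ((576.1651000976562, -7.008562088012695), (43.969669342041016, 43.685211181640625), 6.330066204071045)
plate 4888 ((569.9866943359375, -155.64694213867188), (488.2789611816406, 336.7237854003906), 89.51702880859375)
```

View pics/w10.png

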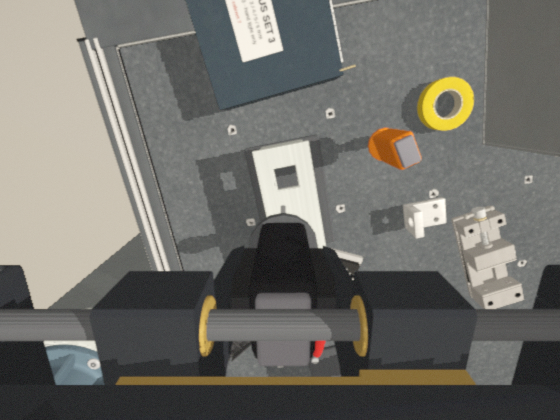

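View pics/t10.png

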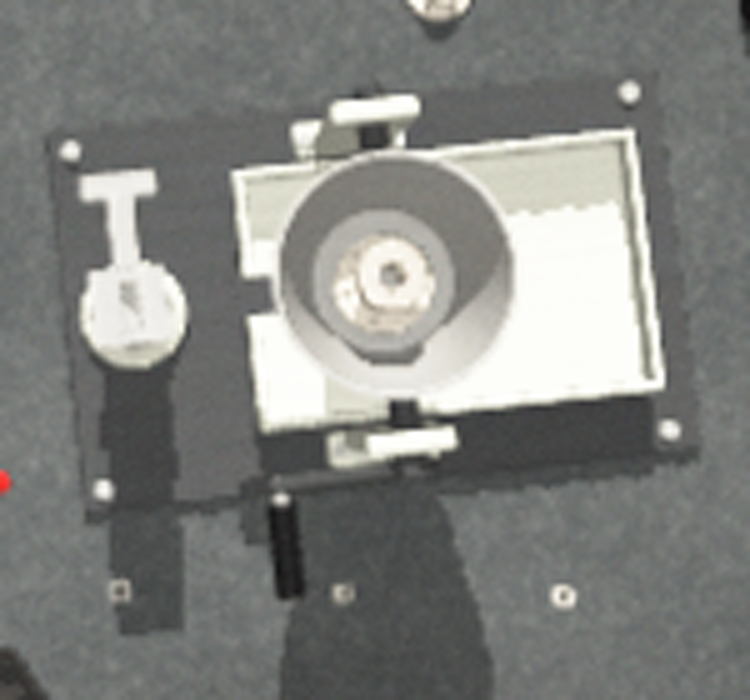

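```bash
python3 - <<'E'
from h import *
info(); c=capture("wrist"); g=cv2.cvtColor(c["color"],cv2.COLOR_RGB2GRAY)
m=((g<110)).astype(np.uint8); n,l,st,ce=cv2.connectedComponentsWithStats(m[160:200,268:308]); 
for i in range(1,n): print(st[i],ce[i]+[268,160], px(c,*(ce[i]+[268,160]),z=75))
for r in tip_of("wrist","rack_hole_a"): print(r, px(c,*r["location"],z=75))
P=cloud(c); k=(abs(P[...,2]-75)<6)&(P[...,0]>400)&(P[...,0]<540)&(P[...,1]>330)&(P[...,1]<430)
q=P[k]; r=cv2.minAreaRect(q[:,:2].astype(np.float32)); print(np.round(cv2.boxPoints(r),1).tolist())
save(c,"w11.png",(230,130,340,230),6)
E
```

```text
t 15.68 tcp [463.8 364.4 307.5] az -9.31 down [-0. -0. -1.] F [ 0.9  0.7 -1.5] T [-0.04  0.07 -0.01] op 25.9 q [ 0.46  0.17  1.49 -0.    1.49  0.63]
[  7   6  21  22 329] [285.6231003  175.85714286] [467.16742448 365.88822277  75.        ]
{'location': [286.3, 179.3], 'score': 0.85} [467.31068867 361.3785219   75.        ]
[[429.79998779296875, 402.70001220703125], [431.8999938964844, 328.20001220703125], [502.0, 330.20001220703125], [499.8999938964844, 404.6000061035156]]
```

View pics/w11.png

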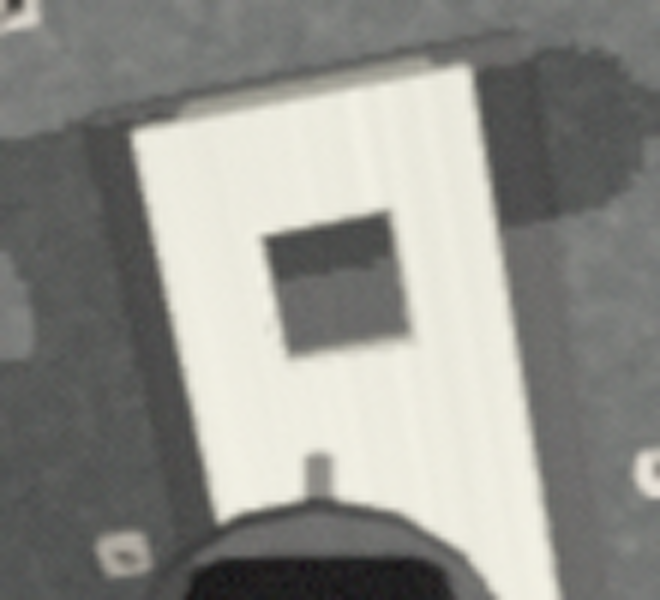

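Request:
servo_tool:
  travel:
    - [0.3,-0.1,0]
    - [0,0,-2.5]
    - [0,0,-3.5]
    - [0,0,-3.5]
    - [0,0,-3.5]
    - [0,0,-3]
    - [0,0,-2]
    - [0,0,-1]
    - [0,0,-0.8]
    - [0,0,0]
    - [0,0,0]
  twist:
    - [0,0,-1]
    - [0,0,0]
    - [0,0,0]
    - [0,0,0]
    - [0,0,0]
    - [0,0,0]
    - [0,0,0]
    - [0,0,0]
    - [0,0,0]
    - [0,0,0]
    - [0,0,0]

```text
time_s: 16.7
ee_pos: [467.3, 364.6, 110.8]
tcp_rot: [-0.704, 0.063, -0.064, 0.705]
contact_force: [0.9, -0.2, -1.4]
opening: 25.8
```

```bash
python3 - <<'E'
from h import *
info()
E
```

```text
t 16.7 tcp [467.3 364.6 110.8] az -10.32 down [ 0.001  0.001 -1.   ] F [ 0.9 -0.2 -1.4] T [-0.13  0.08 -0.02] op 25.8 q [0.46 0.36 1.66 0.   1.12 0.64]
```

Request:
servo_tool:
  travel:
    - [0,0,-0.4]
    - [0,0,-0.3]
    - [0,0,0]
    - [0,0,0]
  twist:
    - [0,0,0]
    - [0,0,0]
    - [0,0,0]
    - [0,0,0]

```text
time_s: 17.03
ee_pos: [466.6, 364.4, 103.1]
tcp_rot: [-0.704, 0.063, -0.064, 0.704]
contact_force: [0.0, 0.2, -1.9]
opening: 25.7
```

```bash
python3 - <<'E'
from h import *
info()
E
```

```text
t 17.03 tcp [466.6 364.4 103.1] az -10.31 down [ 0.  0. -1.] F [ 0.   0.2 -1.9] T [-0.09  0.11  0.03] op 25.7 q [0.46 0.37 1.67 0.   1.1  0.64]
```

Open the gripper here (about 1 mm above seating), then go up.

Request:
servo_tool:
  travel:
    - [0,0,-0.1]
    - [0,0,0]
    - [0,0,0]
  twist:
    - [0,0,0]
    - [0,0,0]
    - [0,0,0]

```text
time_s: 17.28
ee_pos: [466.5, 364.3, 101.8]
tcp_rot: [-0.704, 0.063, -0.064, 0.704]
contact_force: [1.1, 0.2, -1.6]
opening: 25.9
```

Request:
servo_tool:
  travel:
    - [0,0,0]
    - [0,0,0]
    - [0,0,0]
    - [0,0,0]
    - [0,0,0]
    - [0,0,0]
    - [0,0,0]
    - [0,0,0]
    - [0,0,0]
    - [0,0,0]
  twist:
    - [0,0,0]
    - [0,0,0]
    - [0,0,0]
    - [0,0,0]
    - [0,0,0]
    - [0,0,0]
    - [0,0,0]
    - [0,0,0]
    - [0,0,0]
    - [0,0,0]
  claw: 0

```text
time_s: 18.12
ee_pos: [466.5, 364.3, 101.7]
tcp_rot: [-0.704, 0.064, -0.064, 0.704]
contact_force: [0.3, 0.9, 0.1]
opening: 87.9
```

Request:
servo_tool:
  travel:
    - [0,0,1.5]
    - [0,0,3]
    - [0,0,3.5]
    - [0,0,3.5]
    - [0,0,3.5]
    - [0,0,3.5]
    - [0,-2.5,3.5]
    - [0,-2.5,0]
    - [0,-2.5,0]
    - [0,0,0]
    - [0,0,0]
  twist:
    - [0,0,0]
    - [0,0,0]
    - [0,0,0]
    - [0,0,0]
    - [0,0,0]
    - [0,0,0]
    - [0,0,0]
    - [0,0,0]
    - [0,0,0]
    - [0,0,0]
    - [0,0,0]

```text
time_s: 19.03
ee_pos: [466.6, 289.4, 320.9]
tcp_rot: [-0.704, 0.064, -0.064, 0.704]
contact_force: [0.1, 0.5, -0.3]
opening: 88.2
```

```bash
python3 - <<'E'
from h import *
info(); c=capture("wrist"); save(c,"w12.png")
P=cloud(c)
for nm,b in dict(rack=(400,540,220,430,66,82),drv=(400,520,320,430,143,170)).items():
    m=(P[...,0]>b[0])&(P[...,0]<b[1])&(P[...,1]>b[2])&(P[...,1]<b[3])&(P[...,2]>b[4])&(P[...,2]<b[5])
    q=P[m]; r=cv2.minAreaRect(q[:,:2].astype(np.float32)); print(nm,len(q),np.round(r[0],1),np.round(r[1],1),np.round(cv2.boxPoints(r)).tolist(),np.median(q[:,2]))
for n in ("scene","top"):
    c=capture(n)
    for l in ("crank_peg","trunnion","tray_centre"):
        for r in tip_of(n,l)[:3]: print(n,l,r["score"],np.round(r["location"],1),np.round(px(c,*r["location"])),np.round(px(c,*r["location"],z=210),1))
    P=cloud(c); g=c["color"].astype(int).sum(2)
    m=(P[...,2]>195)&(P[...,2]<235)&(P[...,0]>380)&(P[...,0]<485)&(P[...,1]>-140)&(P[...,1]<-40)
    q=P[m]; r=cv2.minAreaRect(q[:,:2].astype(np.float32)); print("peg",len(q),r,np.round(cv2.boxPoints(r)).tolist(),np.median(q[:,2]))
E
```

```text
t 19.03 tcp [466.6 289.4 320.9] az -10.43 down [ 0.001  0.    -1.   ] F [ 0.1  0.5 -0.3] T [-0.04  0.14 -0.01] op 88.2 q [0.34 0.06 1.57 0.   1.51 0.52]
rack 5573 [467.3 318.3] [ 70.2 170.5] [[430.0, 403.0], [435.0, 232.0], [505.0, 234.0], [500.0, 405.0]] 74.99396670852661
drv 923 [465.4 364.7] [34.8 25.3] [[450.0, 350.0], [475.0, 345.0], [481.0, 379.0], [456.0, 384.0]] 155.24762728613393
scene trunnion 0.56 [310.6 173.1] [329. 196. 668.] [ 564.6 -123.5  210. ]
peg 0 ((0.0, 0.0), (0.0, 0.0), 0.0) [[0.0, 0.0], [0.0, 0.0], [0.0, 0.0], [0.0, 0.0]] nan
top crank_peg 0.78 [298.9 268.7] [ 443. -100.  216.] [ 442.7 -100.4  210. ]
top trunnion 0.9 [315.6 214.3] [ 594. -148.  180.] [ 592.1 -145.4  210. ]
top tray_centre 0.6 [326.5 214.1] [ 597. -184.  144.] [ 592.9 -175.5  210. ]
peg 173 ((453.7812805175781, -97.73262023925781), (39.82260513305664, 75.47962188720703), 65.27886199951172) [[411.0, -100.0], [480.0, -132.0], [496.0, -95.0], [428.0, -64.0]] 213.7124514627301
  return _methods._mean(a, axis=axis, dtype=dtype,
  ret = ret.dtype.type(ret / rcount)
```

View pics/w12.png

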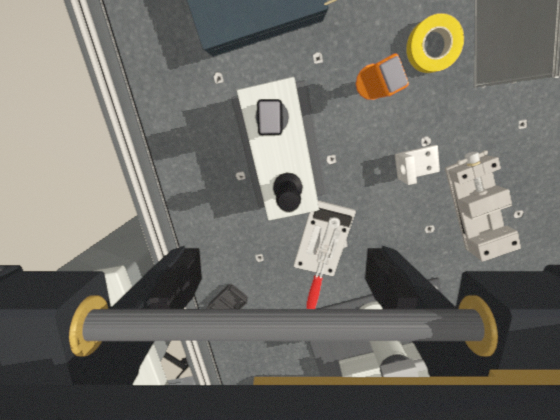

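Request:
servo_tool:
  travel:
    - [-0.1,-1.3,0.1]
    - [-0.1,-2.1,0.1]
    - [-0.1,-2.3,0.1]
    - [-0.1,-2.3,0.1]
    - [-0.1,-2.3,0.1]
    - [-0.2,-2.3,0.1]
    - [-0.2,-2.3,0.1]
    - [-0.2,-2.3,0.1]
    - [-0.2,-2.3,0.1]
    - [-0.2,-2.3,0]
    - [-0.2,-2.3,0]
    - [-0.2,-2.3,0]
  twist:
    - [0,0,4]
    - [0,0,6]
    - [0,0,6.2]
    - [0,0,6.2]
    - [0,0,6.2]
    - [0,0,6.2]
    - [0,0,6.2]
    - [0,0,6.2]
    - [0,0,6.2]
    - [0,0,6.2]
    - [0,0,6.2]
    - [0,0,6.2]

```text
time_s: 20.48
ee_pos: [447.3, 25.2, 329.7]
tcp_rot: [0.606, 0.364, -0.364, -0.606]
contact_force: [-0.3, 0.1, 0.1]
opening: 88.2
```

Request:
servo_tool:
  travel:
    - [-0.2,-2.3,0]
    - [-0.2,-2.3,0]
    - [-0.1,-2.3,0]
    - [-0.1,-2.3,0]
    - [-0.1,-1.8,0]
    - [0,-1,0]
    - [0,0,0]
    - [0,0,0]
    - [0,0,0]
  twist:
    - [0,0,6.2]
    - [0,0,6.2]
    - [0,0,6.2]
    - [0,0,6.2]
    - [0,0,6.2]
    - [0,0,3.7]
    - [0,0,0]
    - [0,0,0]
    - [0,0,0]

```text
time_s: 21.23
ee_pos: [440.5, -93.3, 329.6]
tcp_rot: [0.472, 0.527, -0.527, -0.472]
contact_force: [-0.1, 0.4, -0.8]
opening: 88.2
```

```bash
python3 - <<'E'
from h import *
info(); c=capture("wrist"); save(c,"w13.png"); np.savez("w13.npz",**{k:np.array(v) for k,v in c.items()})
for l in ("crank_peg","trunnion","lock_slot"):
    for r in tip_of("wrist",l)[:3]: print(l,r["score"],np.round(r["location"],1),np.round(px(c,*r["location"])),np.round(px(c,*r["location"],z=210),1))
P=cloud(c)
m=(P[...,2]>200)&(P[...,2]<230)&(P[...,0]>400)&(P[...,0]<475)&(P[...,1]>-140)&(P[...,1]<-40)
q=P[m]; r=cv2.minAreaRect(q[:,:2].astype(np.float32)); print("peg",len(q),r,np.round(cv2.boxPoints(r)).tolist(),np.percentile(q[:,2],[5,50,95]))
E
```

```text
t 21.23 tcp [440.5 -93.3 329.6] az 96.29 down [-0.  0. -1.] F [-0.1  0.4 -0.8] T [-0.01 -0.01 -0.05] op 88.2 q [-0.47 -0.18  1.78  0.    1.54 -2.15]
crank_peg 0.65 [281.6 199.8] [437. -94. 218.] [439.1 -93.6 210. ]
trunnion 0.4 [204.  256.8] [ 607. -207.   14.] [ 504.  -161.7  210. ]
lock_slot 0.79 [343.  299.2] [578.  -1. 144.] [535.9 -20.7 210. ]
peg 1207 ((444.77337646484375, -98.83905029296875), (33.107181549072266, 62.796749114990234), 85.59033966064453) [[412.0, -113.0], [475.0, -118.0], [477.0, -85.0], [415.0, -80.0]] [206.10158865 215.85283771 218.1379002 ]
```

View pics/w13.png

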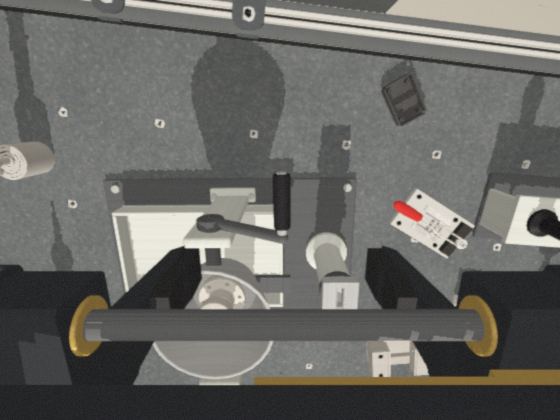

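Request:
servo_tool:
  travel:
    - [0,0,-2]
    - [0,0,-3]
    - [0,0,-3]
    - [0,0,-3]
    - [0,0,-2]
    - [0,0,-1]
    - [0,0,0]
    - [0,0,0]
  twist:
    - [0,0,0]
    - [0,0,0]
    - [0,0,0]
    - [0,0,0]
    - [0,0,0]
    - [0,0,0]
    - [0,0,0]
    - [0,0,0]

```text
time_s: 22.1
ee_pos: [440.8, -93.8, 190.2]
tcp_rot: [0.471, 0.527, -0.527, -0.471]
contact_force: [0.7, -0.1, -0.1]
opening: 88.3
```

Request:
servo_tool:
  travel:
    - [0,0,0]
    - [0,0,0]
    - [0,0,0]
    - [0,0,0]
    - [0,0,0]
    - [0,0,0]
    - [0,0,0]
    - [0,0,0]
  twist:
    - [0,0,0]
    - [0,0,0]
    - [0,0,0]
    - [0,0,0]
    - [0,0,0]
    - [0,0,0]
    - [0,0,0]
    - [0,0,0]
  claw: 0.66
  squeeze: 20

```text
time_s: 22.77
ee_pos: [440.4, -93.9, 189.6]
tcp_rot: [0.471, 0.527, -0.527, -0.471]
contact_force: [-0.2, -0.2, -0.7]
opening: 36.8
```

```bash
python3 - <<'E'
from h import *
info(); c=capture("wrist"); save(c,"w14.png")
th=np.radians(6.5)
for a in np.arange(0,2.21,0.1):
    y=78*np.cos(a)-45*np.sin(a); z=78*np.sin(a)+45*np.cos(a); d=y-78
    print(round(a,2),"dx %.1f dy %.1f dz %.1f"%(-np.sin(th)*d,np.cos(th)*d,z-45))
E
```

```text
t 22.77 tcp [440.4 -93.9 189.6] az 96.39 down [ 0. -0. -1.] F [-0.2 -0.2 -0.7] T [ 0.07 -0.03 -0.05] op 36.8 q [-0.47 -0.05  1.96 -0.    1.24 -2.16]
0.0 dx -0.0 dy 0.0 dz 0.0
0.1 dx 0.6 dy -4.9 dz 7.6
0.2 dx 1.2 dy -10.4 dz 14.6
0.3 dx 1.9 dy -16.7 dz 21.0
0.4 dx 2.7 dy -23.5 dz 26.8
0.5 dx 3.5 dy -30.9 dz 31.9
0.6 dx 4.4 dy -38.8 dz 36.2
0.7 dx 5.4 dy -47.0 dz 39.7
0.8 dx 6.3 dy -55.6 dz 42.3
0.9 dx 7.3 dy -64.3 dz 44.1
1.0 dx 8.3 dy -73.2 dz 44.9
1.1 dx 9.4 dy -82.2 dz 44.9
1.2 dx 10.4 dy -91.1 dz 44.0
1.3 dx 11.4 dy -99.8 dz 42.2
1.4 dx 12.3 dy -108.4 dz 39.5
1.5 dx 13.3 dy -116.6 dz 36.0
1.6 dx 14.2 dy -124.5 dz 31.7
1.7 dx 15.0 dy -131.8 dz 26.6
1.8 dx 15.8 dy -138.6 dz 20.7
1.9 dx 16.5 dy -144.9 dz 14.3
2.0 dx 17.1 dy -150.4 dz 7.2
2.1 dx 17.7 dy -155.2 dz -0.4
2.2 dx 18.1 dy -159.3 dz -8.4
```

View pics/w14.png

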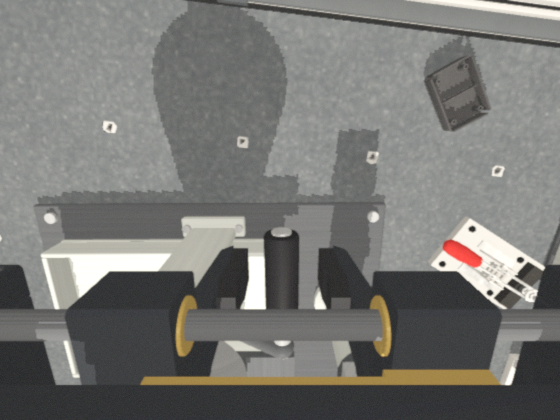

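Request:
servo_tool:
  travel:
    - [0,0,0]
    - [0.1,-0.7,0]
    - [0.06,-0.5,0.76]
    - [0.06,-0.55,0.7]
    - [0.07,-0.63,0.64]
    - [0.08,-0.68,0.58]
    - [0.08,-0.74,0.5]
    - [0.09,-0.79,0.43]
    - [0,0,0]
    - [0,0,0]
  twist:
    - [0,0,0]
    - [0,0,0]
    - [0,0,0]
    - [0,0,0]
    - [0,0,0]
    - [0,0,0]
    - [0,0,0]
    - [0,0,0]
    - [0,0,0]
    - [0,0,0]

```text
time_s: 23.65
ee_pos: [446.5, -141.1, 226.3]
tcp_rot: [0.473, 0.527, -0.527, -0.471]
contact_force: [0.3, 0.7, 0.7]
opening: 29.9
```

```bash
python3 - <<'E'
from h import *
info(); c=capture("wrist"); save(c,"w15.png"); c=capture("scene"); save(c,"s15.png",(230,130,380,250),5)
E
```

```text
t 23.65 tcp [ 446.5 -141.1  226.3] az 96.31 down [ 0.002 -0.002 -1.   ] F [0.3 0.7 0.7] T [0.05 0.01 0.03] op 29.9 q [-0.56 -0.05  1.88 -0.    1.31 -2.24]
```

View pics/w15.png

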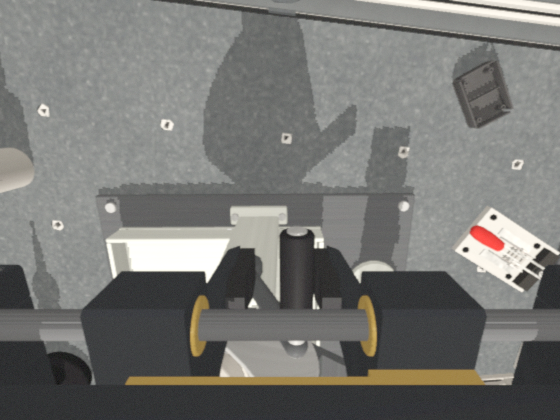

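View pics/s15.png

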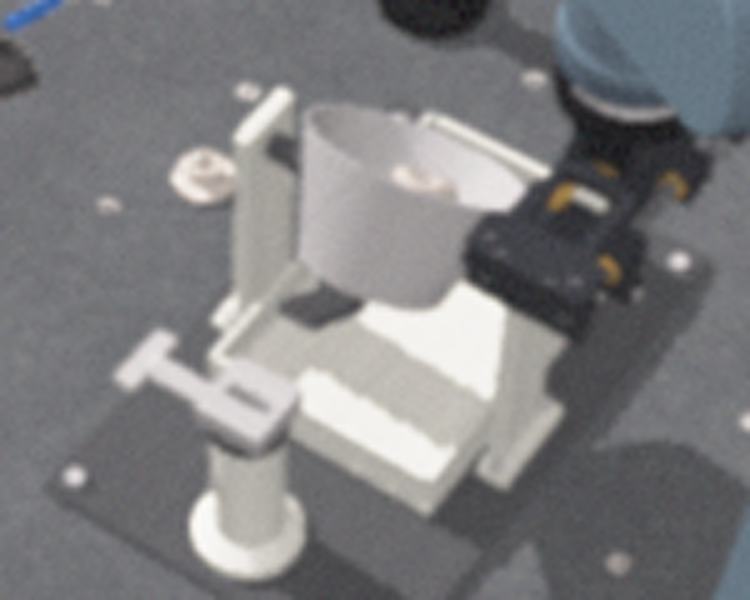

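Request:
servo_tool:
  travel:
    - [0.1,-0.82,0.35]
    - [0.09,-0.86,0.26]
    - [0.1,-0.87,0.18]
    - [0.1,-0.89,0.08]
    - [0.11,-0.9,0]
    - [0.1,-0.89,-0.09]
    - [0.1,-0.87,-0.18]
    - [0.09,-0.86,-0.27]
    - [0,0,0]
    - [0,0,0]
  twist:
    - [0,0,0]
    - [0,0,0]
    - [0,0,0]
    - [0,0,0]
    - [0,0,0]
    - [0,0,0]
    - [0,0,0]
    - [0,0,0]
    - [0,0,0]
    - [0,0,0]

```text
time_s: 24.58
ee_pos: [453.7, -210.4, 228.8]
tcp_rot: [-0.472, -0.527, 0.527, 0.472]
contact_force: [-0.4, -0.6, -0.6]
opening: 29.7
```

```bash
python3 - <<'E'
from h import *
info(); c=capture("wrist"); save(c,"w16.png"); c=capture("scene"); save(c,"s16.png",(230,130,380,250),5)
E
```

```text
t 24.58 tcp [ 453.7 -210.4  228.8] az 96.33 down [-0.    -0.001 -1.   ] F [-0.4 -0.6 -0.6] T [0.05 0.03 0.04] op 29.7 q [-0.67  0.02  1.8  -0.    1.32 -2.35]
```

View pics/w16.png

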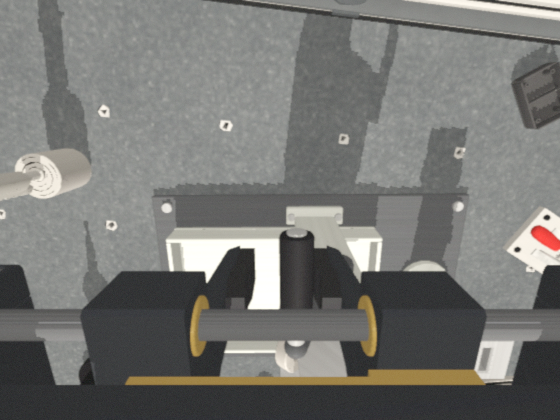

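View pics/s16.png

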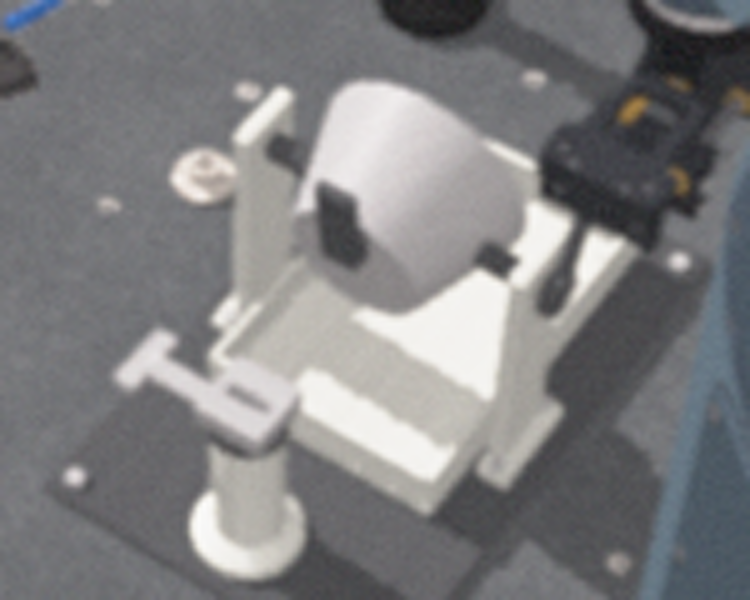

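Request:
servo_tool:
  travel:
    - [0.05,-0.41,-0.18]
    - [0.05,-0.41,-0.18]
    - [0.05,-0.4,-0.21]
    - [0.05,-0.4,-0.21]
    - [0.04,-0.37,-0.25]
    - [0.04,-0.37,-0.25]
    - [0.04,-0.34,-0.3]
    - [0.04,-0.34,-0.3]
    - [0.03,-0.31,-0.32]
    - [0.03,-0.31,-0.32]
    - [0,0,0]
    - [0,0,0]
  twist:
    - [0,0,0]
    - [0,0,0]
    - [0,0,0]
    - [0,0,0]
    - [0,0,0]
    - [0,0,0]
    - [0,0,0]
    - [0,0,0]
    - [0,0,0]
    - [0,0,0]
    - [0,0,0]
    - [0,0,0]

```text
time_s: 25.68
ee_pos: [457.7, -246.7, 203.7]
tcp_rot: [-0.471, -0.527, 0.527, 0.471]
contact_force: [-0.3, -0.0, -0.3]
opening: 30.2
```

Request:
servo_tool:
  travel:
    - [0.03,-0.28,-0.36]
    - [0.03,-0.28,-0.36]
    - [0.03,-0.24,-0.38]
    - [0.03,-0.24,-0.38]
    - [0,0,0]
    - [0,0,0]
    - [0,0,0]
    - [0,0,0]
    - [0,0,0]
    - [0,0,0]
  twist:
    - [0,0,0]
    - [0,0,0]
    - [0,0,0]
    - [0,0,0]
    - [0,0,0]
    - [0,0,0]
    - [0,0,0]
    - [0,0,0]
    - [0,0,0]
    - [0,0,0]

```text
time_s: 26.52
ee_pos: [458.9, -256.3, 189.0]
tcp_rot: [-0.471, -0.527, 0.527, 0.471]
contact_force: [-2.7, 4.7, -1.3]
opening: 30.1
```

```bash
python3 - <<'E'
from h import *
info(); c=capture("wrist"); save(c,"w17.png"); c=capture("scene"); save(c,"s17.png",(230,130,380,250),5); c=capture("top"); save(c,"t17.png",(240,160,390,300),5)
E
```

```text
t 26.52 tcp [ 458.9 -256.3  189. ] az 96.4 down [-0.  0. -1.] F [-2.7  4.7 -1.3] T [ 0.67  0.37 -0.02] op 30.1 q [-0.74  0.12  1.78 -0.    1.24 -2.42]
```

View pics/t17.png

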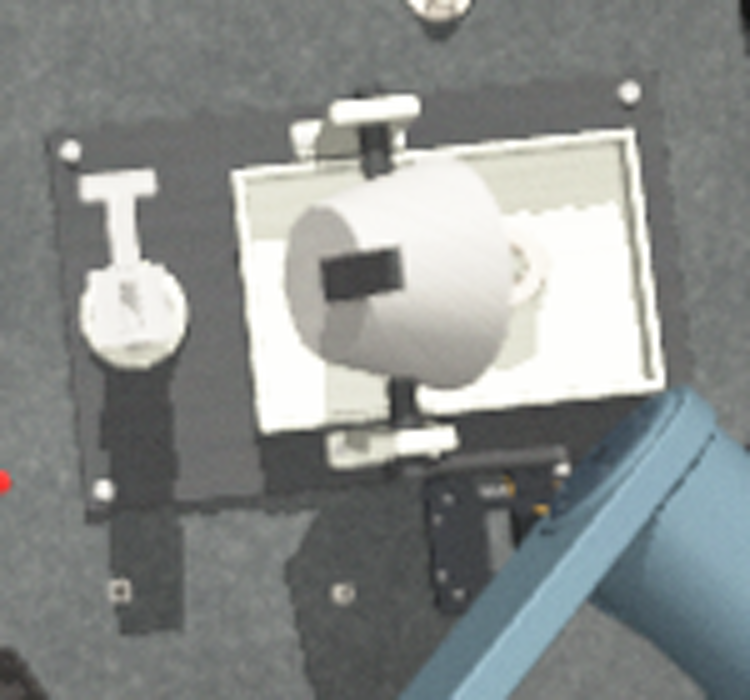

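View pics/s17.png

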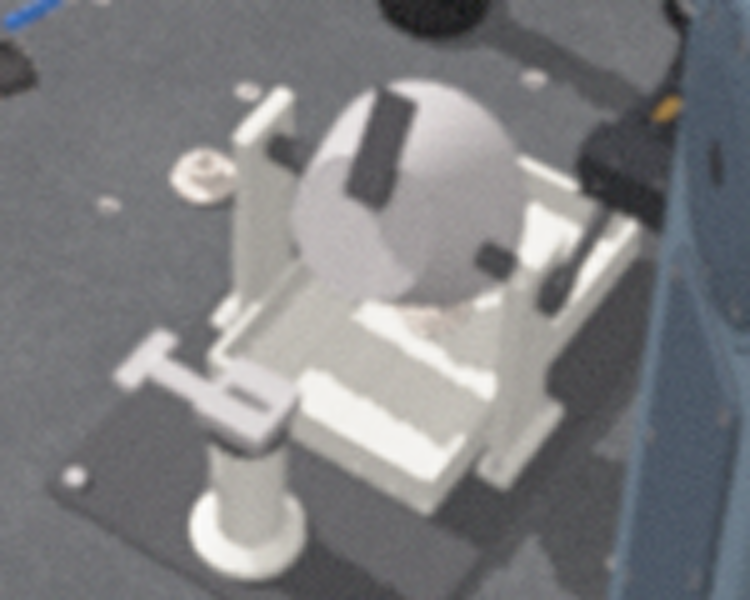

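View pics/w17.png

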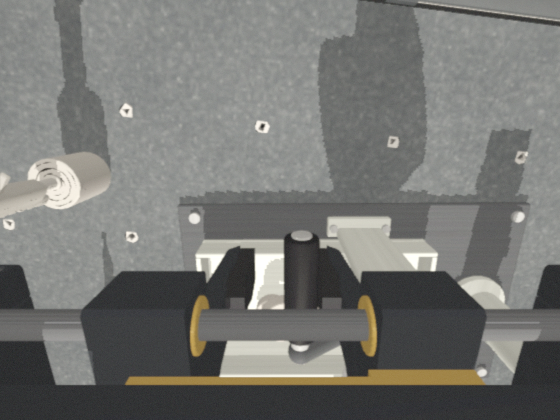

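Request:
servo_tool:
  travel:
    - [0.02,-0.25,-0.4]
    - [0.02,-0.25,-0.4]
    - [0,0,0]
    - [0,0,0]
    - [0,0,0]
    - [0,0,0]
    - [0,0,0]
    - [0,0,0]
  twist:
    - [0,0,0]
    - [0,0,0]
    - [0,0,0]
    - [0,0,0]
    - [0,0,0]
    - [0,0,0]
    - [0,0,0]
    - [0,0,0]

```text
time_s: 27.33
ee_pos: [459.5, -261.0, 181.1]
tcp_rot: [0.471, 0.527, -0.527, -0.472]
contact_force: [-1.6, 5.4, -1.3]
opening: 30.0
```

```bash
python3 - <<'E'
from h import *
info(); c=capture("wrist"); save(c,"w18.png",(180,200,460,320),2.8); c=capture("top"); save(c,"t18.png",(240,160,390,300),5)
for l in ("ring_part_centre","flange_part_centre","small_ring_part_centre"):
    for r in look_for("top",l)[:4]: print(l,round(r["score"],2),np.round(r["location"]),np.round(px(c,*r["location"])))
E
```

```text
t 27.33 tcp [ 459.5 -261.   181.1] az 96.4 down [-0.     0.001 -1.   ] F [-1.6  5.4 -1.3] T [0.81 0.35 0.08] op 30.0 q [-0.74  0.14  1.78  0.    1.23 -2.42]
ring_part_centre 0.42 [344. 212.] [ 610. -257.   16.]
flange_part_centre 0.55 [324. 161.] [ 779. -191.    3.]
```

View pics/w18.png

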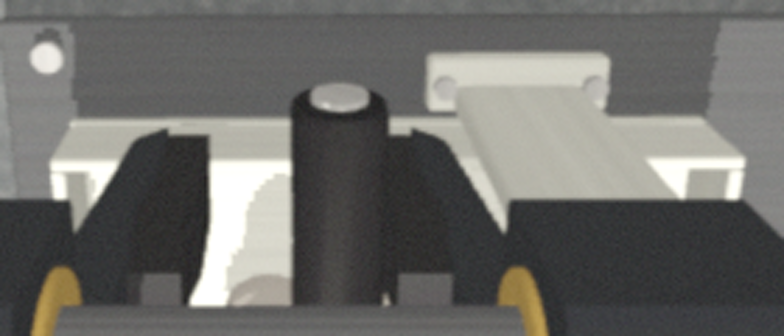

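View pics/t18.png

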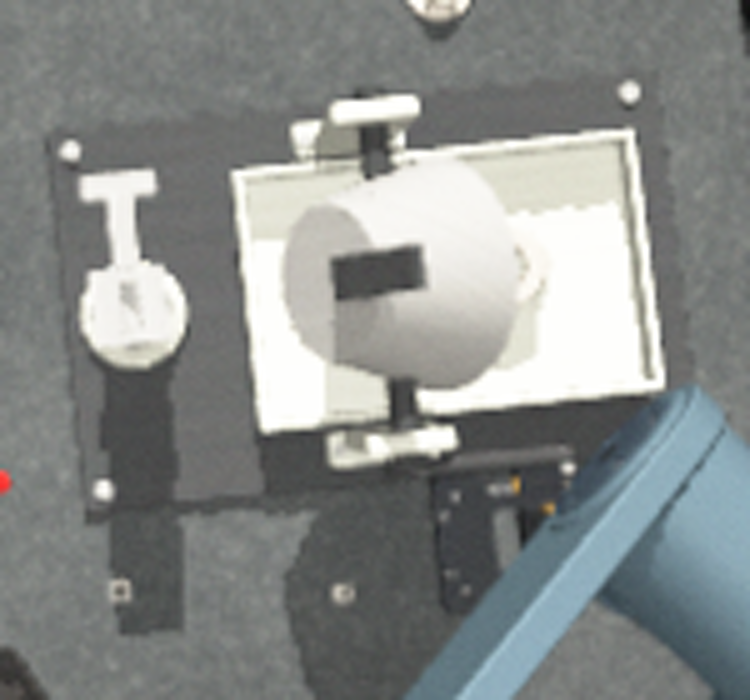

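Request:
servo_tool:
  travel:
    - [0.03,-0.3,-0.3]
    - [0.03,-0.2,-0.3]
    - [0,0,0]
    - [0,0,0]
    - [0,0,0]
    - [0,0,0]
    - [0,0,0]
    - [0,0,0]
  twist:
    - [0,0,0]
    - [0,0,0]
    - [0,0,0]
    - [0,0,0]
    - [0,0,0]
    - [0,0,0]
    - [0,0,0]
    - [0,0,0]

```text
time_s: 28.25
ee_pos: [459.6, -262.8, 173.9]
tcp_rot: [0.469, 0.529, -0.526, -0.473]
contact_force: [-0.9, 16.1, -1.3]
opening: 30.0
```

```bash
python3 - <<'E'
from h import *
info(); c=capture("scene"); save(c,"s19.png",(230,130,380,250),5)
E
```

```text
t 28.25 tcp [ 459.6 -262.8  173.9] az 96.44 down [-0.002  0.007 -1.   ] F [-0.9 16.1 -1.3] T [2.17 0.19 0.01] op 30.0 q [-0.75  0.15  1.78  0.    1.22 -2.43]
```

View pics/s19.png

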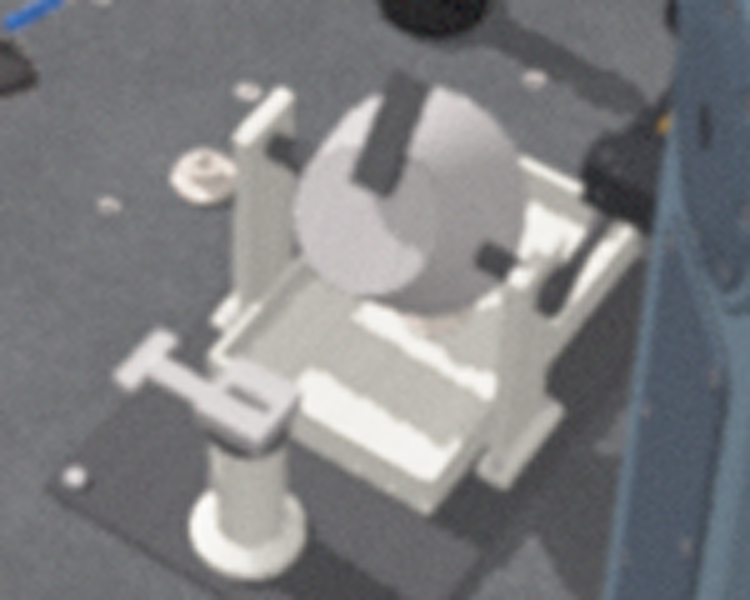

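Request:
servo_tool:
  travel:
    - [-0.1,0.9,0.4]
    - [-0.1,0.8,0.3]
    - [-0.04,0.41,0.8]
    - [-0.06,0.48,0.76]
    - [-0.06,0.55,0.71]
    - [-0.07,0.63,0.64]
    - [-0.08,0.68,0.59]
    - [-0.08,0.73,0.51]
    - [-0.09,0.79,0.43]
    - [0,0,0]
    - [0,0,0]
  twist:
    - [0,0,0]
    - [0,0,0]
    - [0,0,0]
    - [0,0,0]
    - [0,0,0]
    - [0,0,0]
    - [0,0,0]
    - [0,0,0]
    - [0,0,0]
    - [0,0,0]
    - [0,0,0]

```text
time_s: 29.22
ee_pos: [453.4, -205.7, 226.5]
tcp_rot: [0.471, 0.528, -0.527, -0.471]
contact_force: [0.0, 0.3, -0.2]
opening: 30.0
```

```bash
python3 - <<'E'
from h import *
info(); c=capture("scene"); save(c,"s20.png",(230,130,380,250),5);c=capture("top"); save(c,"t20.png",(240,160,390,300),5); c=capture("wrist"); save(c,"w20.png",(180,200,460,320),2.8)
E
```

```text
t 29.22 tcp [ 453.4 -205.7  226.5] az 96.45 down [ 0.     0.001 -1.   ] F [ 0.   0.3 -0.2] T [-0.02  0.02  0.01] op 30.0 q [-0.67  0.02  1.81  0.    1.31 -2.35]
```

View pics/s20.png

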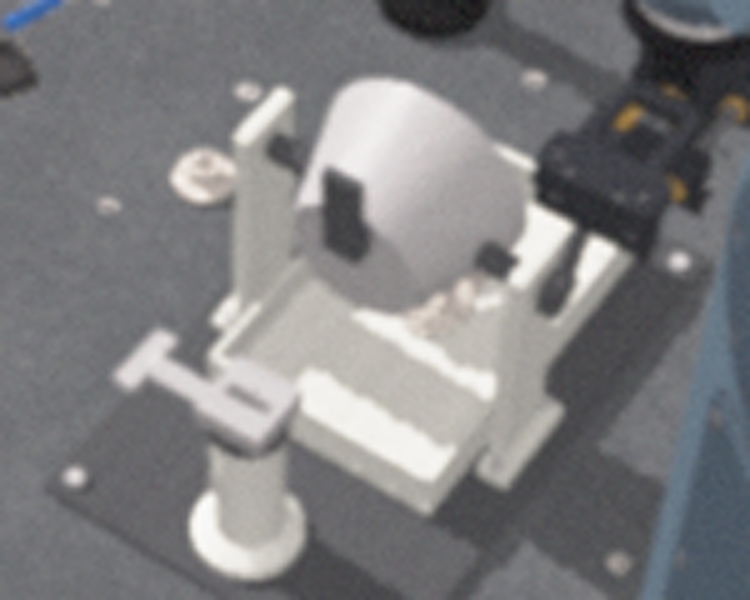

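View pics/t20.png

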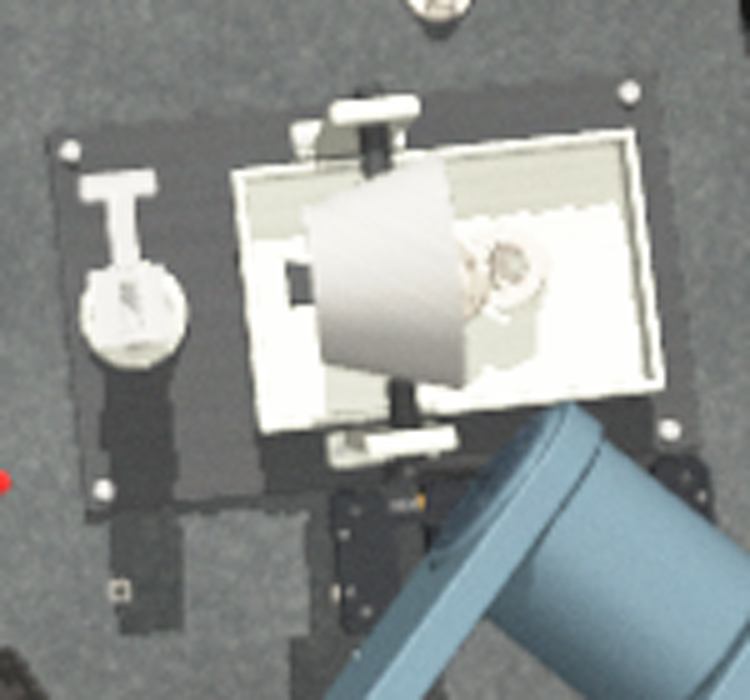

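View pics/w20.png

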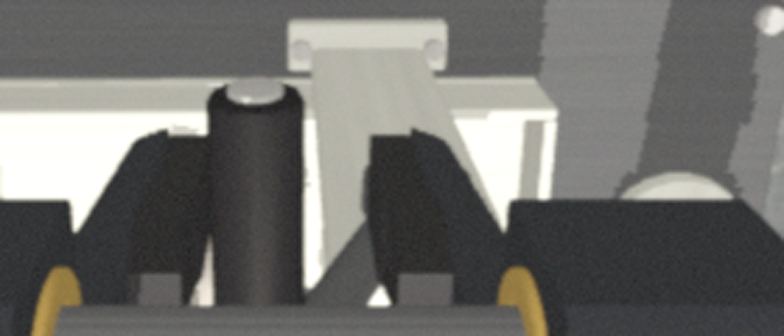

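```bash
python3 - <<'E'
from h import *
c=capture("scene"); save(c,"s21.png",(295,170,355,215),12); 
c=capture("top"); save(c,"t21.png",(315,195,365,235),14)
P=cloud(c); np.set_printoptions(linewidth=220)
print(np.round(P[204:228:1,328:352:2,2]).astype(int))
E
```

```text
[[                 228                  230                    9                   14                   17                    9                   13                   12                   13                   11
                    14                   10]
 [                 230                  234                    9                   12                   13                   43                   41                   45                   12                    7
                    12                   11]
 [                 229                  233 -9223372036854775808                   13                   43                   40                   43                   38                   45                   12
                    13                    7]
 [                 231                  233                   52                    8                   38                   48                   45                   44                   43                   41
                     7                    9]
 [                 229                  235                   50        
[... 4428 characters left out ...]
               13                    7                   11                   15
                    11                   10]
 [                 217                  224                  224                   11                   13                   11                   11                   14                    8                    9
                    13                   17]
 [                 217                  221                  223                   13                    8                   12                   12                   18                   14                   13
                     8                   11]]<stdin>:5: RuntimeWarning: invalid value encountered in cast
```

View pics/s21.png

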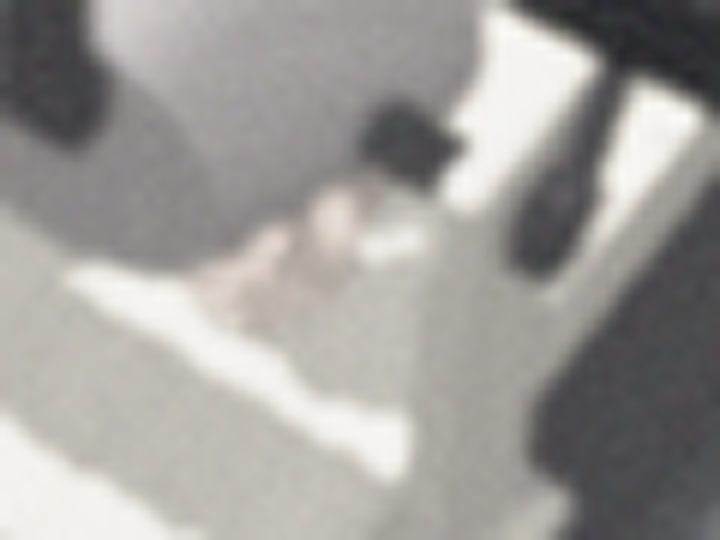

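View pics/t21.png

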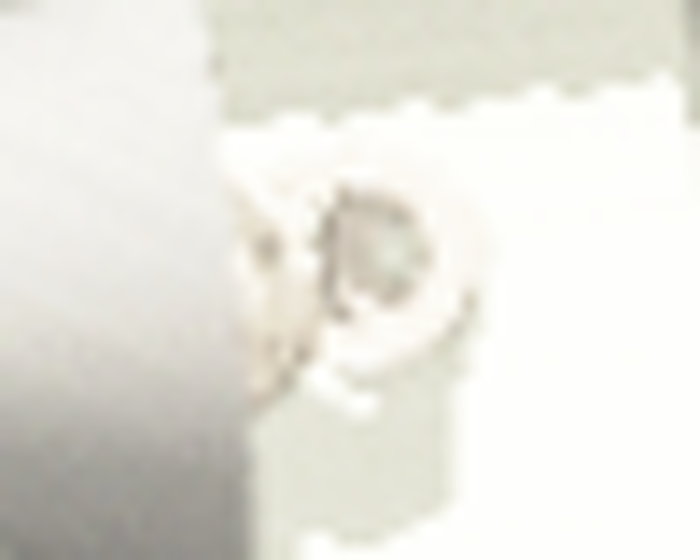

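Request:
servo_tool:
  travel:
    - [-0.1,0.82,0.35]
    - [-0.09,0.86,0.27]
    - [-0.1,0.87,0.18]
    - [-0.1,0.89,0.09]
    - [-0.11,0.9,0]
    - [-0.1,0.89,-0.08]
    - [-0.1,0.87,-0.18]
    - [-0.09,0.86,-0.26]
    - [-0.1,0.82,-0.35]
    - [-0.09,0.79,-0.43]
    - [0,0,0]
    - [0,0,0]
  twist:
    - [0,0,0]
    - [0,0,0]
    - [0,0,0]
    - [0,0,0]
    - [0,0,0]
    - [0,0,0]
    - [0,0,0]
    - [0,0,0]
    - [0,0,0]
    - [0,0,0]
    - [0,0,0]
    - [0,0,0]

```text
time_s: 30.47
ee_pos: [443.4, -120.2, 221.9]
tcp_rot: [0.471, 0.527, -0.527, -0.471]
contact_force: [-0.4, -0.4, 0.2]
opening: 29.9
```

```bash
python3 - <<'E'
from h import *
info(); c=capture("scene"); save(c,"s22.png",(230,130,380,250),5);c=capture("top"); save(c,"t22.png",(240,160,390,300),5)
E
```

```text
t 30.47 tcp [ 443.4 -120.2  221.9] az 96.45 down [-0.     0.001 -1.   ] F [-0.4 -0.4  0.2] T [0.03 0.02 0.  ] op 29.9 q [-0.52 -0.07  1.9   0.    1.31 -2.21]
```

View pics/s22.png

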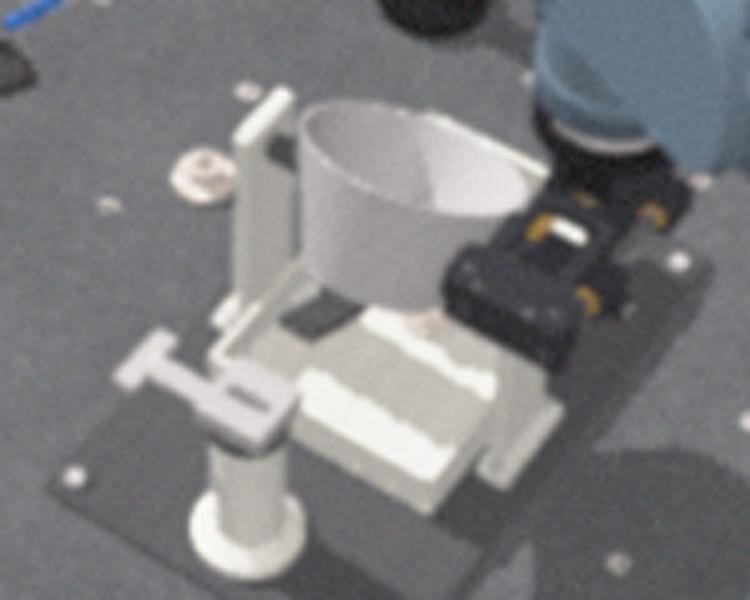

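View pics/t22.png

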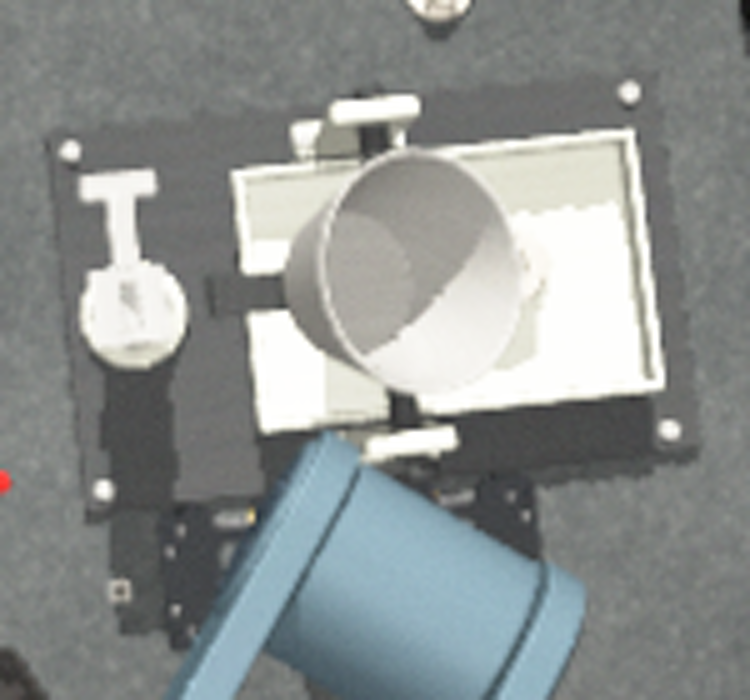

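Request:
servo_tool:
  travel:
    - [-0.08,0.76,-0.51]
    - [-0.08,0.7,-0.58]
    - [-0.07,0.65,-0.64]
    - [-0.06,0.57,-0.7]
    - [-0.06,0.5,-0.76]
    - [0,0,0]
    - [0,0,0]
  twist:
    - [0,0,0]
    - [0,0,0]
    - [0,0,0]
    - [0,0,0]
    - [0,0,0]
    - [0,0,0]
    - [0,0,0]

```text
time_s: 31.15
ee_pos: [439.2, -88.3, 189.5]
tcp_rot: [-0.47, -0.527, 0.527, 0.472]
contact_force: [0.2, -0.1, -0.1]
opening: 30.2
```

```bash
python3 - <<'E'
from h import *
info()
E
```

```text
t 31.15 tcp [439.2 -88.3 189.5] az 96.43 down [-0.002  0.001 -1.   ] F [ 0.2 -0.1 -0.1] T [-0.02 -0.   -0.01] op 30.2 q [-0.46 -0.06  1.96  0.    1.24 -2.15]
```

Request:
servo_tool:
  travel:
    - [0,0.2,0]
    - [0,0.2,0]
    - [0,0,0]
    - [0,0,0]
    - [0,0,0]
  twist:
    - [0,0,0]
    - [0,0,0]
    - [0,0,0]
    - [0,0,0]
    - [0,0,0]

```text
time_s: 31.57
ee_pos: [439.5, -87.1, 190.7]
tcp_rot: [-0.472, -0.526, 0.528, 0.471]
contact_force: [-3.0, -8.9, -0.7]
opening: 30.3
```

```bash
python3 - <<'E'
from h import *
info()
E
```

```text
t 31.57 tcp [439.5 -87.1 190.7] az 96.36 down [-0.001 -0.004 -1.   ] F [-3.  -8.9 -0.7] T [-1.41  0.38 -0.04] op 30.3 q [-0.46 -0.06  1.96 -0.    1.24 -2.14]
```

Request:
servo_tool:
  travel:
    - [0,0.2,0]
    - [0,0.1,0]
    - [0,0,0]
    - [0,0,0]
    - [0,0,0]
  twist:
    - [0,0,0]
    - [0,0,0]
    - [0,0,0]
    - [0,0,0]
    - [0,0,0]

```text
time_s: 31.98
ee_pos: [439.7, -86.8, 191.1]
tcp_rot: [-0.473, -0.524, 0.529, 0.47]
contact_force: [-4.6, -21.8, -1.7]
opening: 30.0
```

```bash
python3 - <<'E'
from h import *
info()
E
```

```text
t 31.98 tcp [439.7 -86.8 191.1] az 96.32 down [-0.001 -0.009 -1.   ] F [ -4.6 -21.8  -1.7] T [-3.03  0.69 -0.07] op 30.0 q [-0.45 -0.06  1.96 -0.01  1.24 -2.13]
```

Request:
servo_tool:
  travel:
    - [0,-0.6,0]
    - [0,-0.5,0]
    - [0,0,0]
    - [0,0,0]
  twist:
    - [0,0,0]
    - [0,0,0]
    - [0,0,0]
    - [0,0,0]

```text
time_s: 32.32
ee_pos: [440.0, -93.1, 190.5]
tcp_rot: [0.471, 0.527, -0.527, -0.472]
contact_force: [0.6, -0.1, -0.3]
opening: 29.9
```

Request:
servo_tool:
  travel:
    - [0,0,0]
    - [0,0,0]
    - [0,0,0]
    - [0,0,0]
    - [0,0,0]
    - [0,0,0]
  twist:
    - [0,0,0]
    - [0,0,0]
    - [0,0,0]
    - [0,0,0]
    - [0,0,0]
    - [0,0,0]
  claw: 0.2

```text
time_s: 32.82
ee_pos: [440.1, -93.1, 190.4]
tcp_rot: [0.471, 0.527, -0.527, -0.471]
contact_force: [-0.7, -0.3, 1.1]
opening: 67.9
```

Request:
servo_tool:
  travel:
    - [0,0,1]
    - [0,0,2]
    - [0,0,3]
    - [0,0,3]
    - [0,0,3]
    - [-0.5,1,3]
    - [-1,3,1]
    - [-1,3,0]
    - [-1,3,0]
    - [-1,3,0]
    - [0,0,0]
    - [0,0,0]
  twist:
    - [0,0,0]
    - [0,0,0]
    - [0,0,0]
    - [0,0,0]
    - [0,0,0]
    - [0,0,0]
    - [0,0,0]
    - [0,0,0]
    - [0,0,0]
    - [0,0,0]
    - [0,0,0]
    - [0,0,0]

```text
time_s: 33.82
ee_pos: [394.8, 37.8, 351.4]
tcp_rot: [0.471, 0.528, -0.528, -0.47]
contact_force: [-0.1, -0.6, -0.1]
opening: 70.5
```

```bash
python3 - <<'E'
from h import *
info(); c=capture("scene"); save(c,"s23.png"); save(c,"s23c.png",(230,130,380,250),5);c=capture("top"); save(c,"t23.png",(240,160,390,300),5)
P=cloud(c); m=(P[...,2]>190)&(P[...,2]<215)&(P[...,0]>505)&(P[...,0]<670)&(P[...,1]>-240)&(P[...,1]<-60)
q=P[m]; A=np.c_[q[:,:2],np.ones(len(q))]; print("rim fit",len(q),np.linalg.lstsq(A,q[:,2],rcond=None)[0])
for l in ("crank_peg",):
    for r in tip_of("top",l)[:2]: print(l,r["score"],np.round(r["location"],1),np.round(px(c,*r["location"])))
E
```

```text
t 33.82 tcp [394.8  37.8 351.4] az 96.58 down [ 0.002 -0.001 -1.   ] F [-0.1 -0.6 -0.1] T [-0.01  0.03 -0.  ] op 70.5 q [-0.21 -0.32  1.86 -0.    1.61 -1.89]
rim fit 336 [-6.36277242e-04  7.09921174e-04  1.97270665e+02]
crank_peg 0.73 [297.7 271.9] [434. -97. 216.]
crank_peg 0.34 [314.7 219.9] [ 580. -151.  124.]
```

View pics/s23c.png

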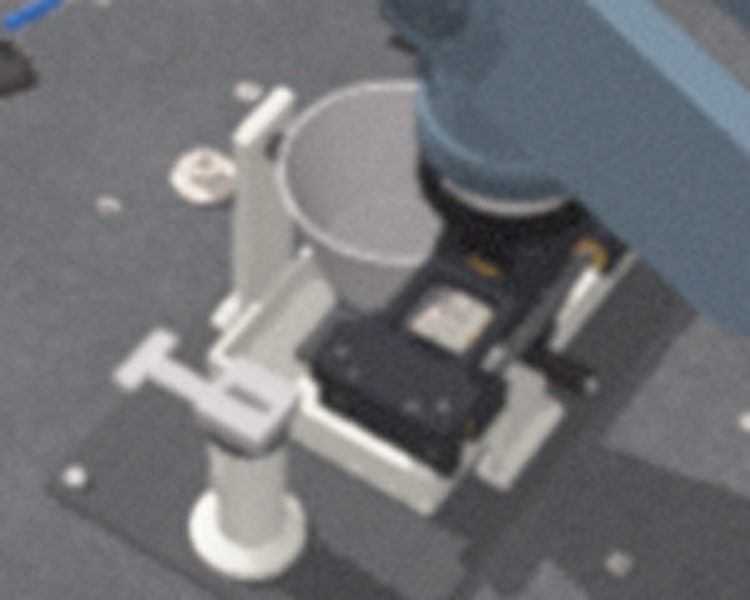

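View pics/t23.png

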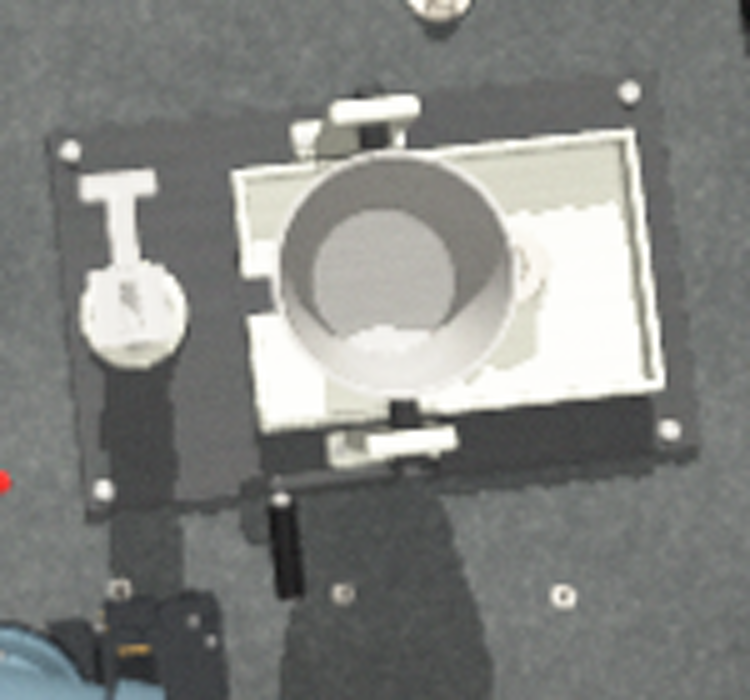

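View pics/s23.png

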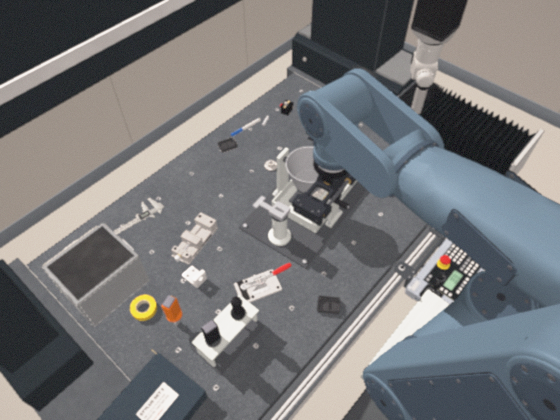

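Request:
servo_tool:
  travel:
    - [-0.5,2,0.5]
    - [-0.5,3,0.5]
    - [-0.5,3,0.5]
    - [-0.5,3,0.5]
    - [0,3,0]
    - [0,3,0]
    - [0,3,0]
    - [0,2,0]
    - [0,0,0]
    - [0,0,0]
  twist:
    - [0,0,0]
    - [0,0,0]
    - [0,0,0]
    - [0,0,0]
    - [0,0,0]
    - [0,0,0]
    - [0,0,0]
    - [0,0,0]
    - [0,0,0]
    - [0,0,0]

```text
time_s: 34.8
ee_pos: [375.6, 256.4, 369.9]
tcp_rot: [-0.471, -0.527, 0.528, 0.471]
contact_force: [-0.8, 1.1, -0.6]
opening: 70.6
```

```bash
python3 - <<'E'
from h import *
info(); c=capture("scene"); save(c,"s24c.png",(230,130,380,250),5)
P=cloud(c)
m=(P[...,2]>22)&(P[...,2]<75)&(P[...,0]>530)&(P[...,0]<655)&(P[...,1]>-290)&(P[...,1]<-120)
ys,xs=np.nonzero(m); print(len(ys),np.c_[xs,ys].min(0),np.c_[xs,ys].max(0)) if len(ys) else 0
q=P[m]; print(np.round(np.percentile(q,[2,50,98],axis=0)))
for n in("scene","top"):
    if n=="top": c=capture(n)
    for l in ("ring_part_centre","flange_part_centre","small_ring_part_centre"):
        for r in look_for(n,l)[:3]: print(n,l,round(r["score"],2),np.round(r["location"]),np.round(px(c,*r["location"])))
P=cloud(c); b=(400,520,320,430,143,170)
m=(P[...,0]>b[0])&(P[...,0]<b[1])&(P[...,1]>b[2])&(P[...,1]<b[3])&(P[...,2]>b[4])&(P[...,2]<b[5]); print("drv",P[m].mean(0))
E
```

```text
t 34.8 tcp [375.6 256.4 369.9] az 96.42 down [-0.001 -0.001 -1.   ] F [-0.8  1.1 -0.6] T [-0.02 -0.03  0.01] op 70.6 q [ 0.34 -0.18  1.71 -0.    1.62 -1.35]
47 [313 190] [324 196]
[[ 573. -213.   23.]
 [ 583. -200.   36.]
 [ 595. -186.   46.]]
scene flange_part_centre 0.64 [320. 193.] [ 580. -204.   30.]
top ring_part_centre 0.6 [420. 260.] [ 464. -463.  122.]
top flange_part_centre 0.7 [327. 156.] [ 794. -201.    7.]
top flange_part_centre 0.38 [422. 261.] [ 462. -466.  123.]
drv [466.74014064 360.26824031 152.6360051 ]
```

View pics/s24c.png

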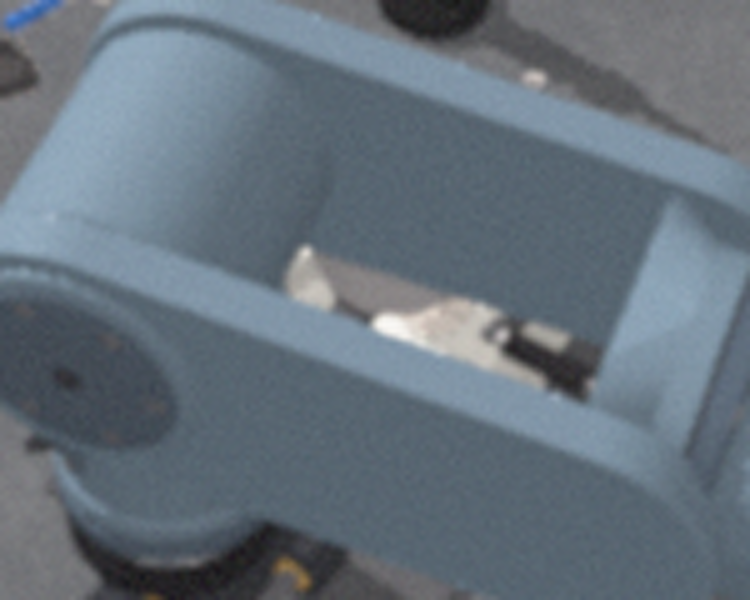

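```bash
python3 -c "
from bench import close_job; print(close_job())"
```

```text
the job is handed in; nothing more can be done
None
```

The lock is open, the screwdriver is back in its rack hole, and the pot has been emptied into the catch tray and swung upright. I handed the job in at about 35 s of the 72 s allowed; no verdict is reported.

**What I did**
- **Screwdriver and lock:** I took the black flat screwdriver from the rack and put its blade about 9 mm into the slot. I turned the lock anticlockwise until the torque rose from about 0.07 to 0.33 N m at the stop.
- **Return:** I stood the screwdriver back in its hole and let go.
- **Pot:** I tipped it by the peg to its far stop (16 N reaction), then swung it back to the upright stop (22 N, no further movement).

**Last checks**
- **Lock:** the tongue lies along the station's x and the head is turned a quarter turn.
- **Screwdriver:** it measured 1 to 2 mm from the hole centre after release, with its top at the same height as at the start.
- **Pot:** it is empty, its rim is level and the peg is back at its starting position.
- **Bench:** the scriber and casting look untouched in the last pictures.
- **Robot:** it is clear of everything, with no contact force.

**Weaker evidence**
- **Ring:** seen in the tray with the pot still tipped; its top was about 45 mm above the worktop. It is partly visible from above in the final views.
- **Flange:** found again by the network at about (580, -204, 30) mm, inside the tray.
- **Small ring:** I did not see it clearly on its own. I infer it lies under the larger ring, because that ring sits about 14 mm above the floor and a surface at the right height shows through its hole. Nothing is left in the pot and I saw no stray part on the bench.
- **Network errors:** some of the final part detections were wrong. They pointed at the casting and at the look-alike flange beyond the station, and I ignored them.

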